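# Turn the condiment tray round in its sloping box

## Task

The white tray in the sloping wooden condiment box was put in back to front, with its spoon notch at the hinge side. Raise the lid until its folding stay locks and holds it up by itself (never let it slam), then lift the tray right out of its pocket, turn it half round and lower it gently, without dropping it, fully home with its notch at the notch in the box's low front wall. Leave the lid standing open on its stay and do not disturb the other things on the worktop.

Things in the scene. Friction and masses are not known exactly. Their poses are not given: they have to be found in the camera images.
- box: Fixed wooden wedge-shaped box, 170 deep, 182 wide, 59 high in front, 135 behind, under a hinged lid. Origin on the worktop under its middle; x to its high back, y to its left, z up; the open top slopes 28 deg down to its front (-x), which faces the robot. A full dish rack stands close on its left; wall cabinets overhang from 600 ahead of the robot, 455 up: lean the tool back to the robot there.
- well: Pocket in the box, mouth 144 (x) x 164 (y), 48 deep, walls 9. Origin: centre of its floor. x runs up the slope to the hinge, y to the left, z straight out of the mouth (leaning 28 deg towards the front). The front wall's top has a spoon notch 28 wide, 16 deep at y -42.
- lid_hinge (a point): Middle of the hinge line, at the box's high back edge: x 81, z 50 in the pocket frame; the line runs along the pocket's y.
- lid (a joint): Lid angle, rad: 0 closed, positive open. Wooden lid 166 long, 184 wide, 10 thick, 250 g, its underside level with the pocket's mouth. Let go unlocked, it falls shut. The stay stops it at about 1.73; locked, it rests at about 1.70, leaning 20 deg forward over the pocket, so a vertical gripper finds no room at the tray.
- lid_pull (a point): Middle of the grip of the lid's wooden pull, a flat paddle in the lid's plane that juts 45 beyond the middle of the lid's front edge, 26 wide (y), 14 thick (z); 196 from the hinge line, 5 above the lid's underside. Axes as the pocket's when shut; they turn with the lid. Pinched across its 26 mm width from above, it can turn between the pads as the lid swings.
- stay (a joint): Knee of the two-link steel folding stay on the box's left side, rad: 0 folded (lid shut), 2.67 straight, 2.92 at its stop past straight = locked. Pulling the lid up until the stay is straight (some 5 to 10 N at the pull) lets a light spring carry the knee over; ease the lid back 0.03 rad and it rests on the locked stay.
- tray: White plastic tray 140 (x) x 160 (y) x 46, 260 g. Origin: centre of its underside, z up. Its rim (top 11) has 2 clearance a side in the pocket; the body below is 3 narrower a side. A square carrying post stands in the middle; a wall at x +43 parts off a narrow sachet slot at the +x end. Starts seated, turned half round; right way round its frame lies on the pocket's.
- tray_post (a point): Grip point of the carrying post, 32 above the tray's underside, on its middle axis. Post 26 x 26 with rounded edges, sides along the tray's x and y, top 44 above the underside (2 below the rim). Can be pinched across either pair of sides: 29 free towards the slot wall, 50 or more elsewhere, open down to 6 above the underside.
- tray_notch (a point): Spoon notch in the top of the tray's -x end wall, 26 wide, 15 deep: this point is at its middle on the outer rim: x -70, y -42, z 46 in the tray frame.
- spice_1: Bystander: spice jar with a red cap, 45 x 45 x 106 mm; origin at its underside. To be left alone.
- salt_shaker: Bystander: salt shaker with a grey top, 44 x 44 x 90 mm; origin at its underside. To be left alone.
- teaspoon: Bystander: teaspoon with a red handle, lying flat, 132 x 26 x 11 mm; origin at its underside. To be left alone.
- garlic: Bystander: garlic bulb, 53 x 52 x 52 mm; origin at its underside. To be left alone.
- tin_small: Bystander: small round food tin, 58 x 57 x 72 mm; origin at its underside. To be left alone.
- sardine_tin: Bystander: flat white tin with a teal lid, 63 x 105 x 26 mm; origin at its underside. To be left alone.

How it is judged:
By the outcome, as a careful person would: the job done as asked, in the order asked, and still so for the second after the job is handed in, with the robot touching nothing.
It also fails if it takes over 67 s, if anything falls off the work surface, if the arm or the gripper's body presses on something with over 40 N, if the wrist force passes 120 N, or if a joint passes its speed limit or range.

## Robot

A 6-joint arm with a two-finger parallel gripper is mounted at the origin on a cart in front of the work surface, level with it; the furniture and walls round the work are solid. World frame = base frame: x ahead of the robot, y to its left, z up, the work surface at z = 0. Lengths are in m, angles in rad, forces in N, time in s.
With the tool pointing down it reaches from about 0.4 to 0.825 m from the base axis. Payload 7 kg.
Tool frame: the origin (TCP) lies on the centre line of the jaws, within the pads' length; the fingertips stand 14 mm ahead of it and the grasp point (between the pads) lies 5 mm behind it; z points along the fingers, y is the line along which they close (so a half turn about z gives the same grasp; the last joint's range is limited). The gripper opens to 88 mm and grips with 3 to 60 N. Pads are 19 mm wide; open, the fingers measure 130 mm over their backs; the gripper's body (78 mm by 193 mm) begins 47 mm behind the grasp point.
Start: joints at [1.562, 0.359, 0.012, 0, -1.224, -0.288], TCP at [0.197, 0.645, 0.241] pointing down, gripper open.
Joint ranges: [-3.07, 3.07], [-1.43, 2.12], [-1.02, 1.25], [-3.03, 1.67], [-3.05, -0], [-3.03, 3.03]. Speed limits (rad/s): [2.39, 2.39, 3.01, 3.14, 3.14, 3.14].

## Interface

Orientations are given as [roll, pitch, yaw] about the fixed x, y, z axes, in that order (R = Rz(yaw) Ry(pitch) Rx(roll)).
In Python, from station import arm gives the robot as it stands.
- The arm moves only by the tool move_arm, never from a script. Its argument "rows" is a list of rows, each an object with "translation": the shift along the tool's x, y, z in cm, a list of three; "rot": the turn, a rotation vector about the tool's x, y, z in degrees, a list of three; "hand": the closure, from 0 (fully open) to 1 (shut). A call has 1 to 8 rows; each row is the pose to reach, as a shift and turn from the pose commanded when the call began, along the tool's axes at that moment; what a row does not reach only later rows make up. A row lasts 1/12 s, in which the tool goes at most 41.7 mm and 7.16 degrees, less where a joint would pass 70% of its speed; a pose out of reach is approached as far as the arm can. A call with a gripper value outside its range is refused whole. The fingers move at their own pace and stop on an object; "squeeze" is the grip in N (left out, the last holds). Time passes only in rows, so rows that repeat a pose let the fingers close. It gives the time, the measured TCP pose, the force, the opening and the grip force at its end, in the units of the state.
- arm.get_state(): the state, without advancing time (a new reading comes with each control period).
- arm.grab_frame(name): name is "scene" or "side" or "wrist"; returns (picture, depth): 480x640x3 uint8, red, green, blue; 480x640 float32, m along the optical axis (not along the pixel's ray), 0 where there is no reading.
- arm.camera_params(name): a dict with "vfov" (degrees; the focal length in pixels is half the picture's height over the tangent of half this angle, whatever the lens; pixels are square), "cx", "cy" (the principal point, pixels), "k1" (the pictures are not rectified: a ray, as slopes to the right and down, at radius r is drawn at 1 + k1 r^2 times it, then the intrinsics apply), "position" and "orientation" of the camera in the world; the wrist camera has in their place "tool_from_camera" (4x4, takes a point from camera to tool coordinates, whose origin is the TCP and whose axes are the flange's). Camera axes: x right, y down, z forward; pixel columns grow to the right and rows downward; lengths in m; the calibration is good to about 2 mm. A picture is of the moment at which its call begins: read the wrist's pose just before it. camera_params takes no time and is no camera call.
- arm.job_done(): hands the job in; it is judged then, once.
Trained networks look in the newest picture that a camera, given by its name, has taken for a name from the list of things; names that differ only in an ending like _2 or _b are one class to them, and where a whole thing is asked for, a point or a joint stands for the part that bears it (a point fixed in the world has none). Each returns a list of dicts, best first, with "p" (0 to 1); they miss things now and then, are a little off and sometimes report something else, mostly with a low value. They report only what shows in the picture. A call takes as long as a camera call.
- arm.search_frame(label, camera): "point" ([x, y, z] in m, in the coordinates of the camera as it stood for that picture, good to about 4 mm: the middle of the surface that is visible of it).
- arm.pinpoint(label, camera): "point" ([x, y, z] in m, in the coordinates of the camera as it stood for that picture, good to about 4 mm: a listed point, or the origin of a listed thing).
The state is a dict: "t": time; "q": joint angles; "qd": joint speeds; "joint_efforts": joint torques, N m; "eef_pos": TCP position; "ee_rot": TCP orientation; "force": force on the tool from outside, world axes, zero at the start; "moment": the same for the moment, N m; "width": finger opening in m; "gripper_force": force on a finger pad.
Only numpy, scipy, OpenCV 4.12 (cv2) and the standard library are available. Lean on these libraries where they do the work, as an engineer would, in place of code of your own. Each camera call takes 0.05 s, during which the arm holds its last target. There are 200 camera calls.

## Working session

There is one attempt and no reset: what is moved stays moved. The work goes in short steps, Python scripts to look and compute and a tool call to move; the robot and the scene stay as the last step left them, time stands still between calls to the robot, and variables do not carry over. Pictures are saved under pics/ and viewed, at most 10 in all, crops included, and the job is handed in when it is done.

Besides the shell and the picture viewer there is one more tool, called after "Emit:" as name([rows], argument=value, ...), one row to a line, values as JSON. move_arm: Moves the arm, as the interface text tells. Its arguments: {"type":"object","properties":{"rows":{"type":"array","items":{"type":"object","properties":{"translation":{"type":"array","items":{"type":"number"}},"rot":{"type":"array","items":{"type":"number"}},"hand":{"type":"number"}}}},"squeeze":{"type":"number"}},"required":["rows"]}

```bash
ls; mkdir -p pics; cat > h.py <<'E'
import numpy as np, cv2
from scipy.spatial.transform import Rotation as R
from station import arm
def campose(name):
    p=arm.camera_params(name)
    if 'position' in p:
        T=np.eye(4);o=np.array(p['orientation'])
        T[:3,:3]=o if o.shape==(3,3) else R.from_euler('xyz',o).as_matrix() if o.size==3 else R.from_quat(o).as_matrix()
        T[:3,3]=p['position'];return T
    return tool()@np.array(p['tool_from_camera'])
def tool():
    s=arm.get_state();T=np.eye(4)
    T[:3,:3]=R.from_euler('xyz',s['ee_rot']).as_matrix();T[:3,3]=s['eef_pos'];return T
def snap(name,f=None):
    T=campose(name);im,d=arm.grab_frame(name)
    if f: cv2.imwrite('pics/'+f,im[:,:,::-1])
    return T,im,d
def find(label,name,T,fn='pinpoint'):
    return [(np.round((T@np.r_[r['point'],1])[:3],4),round(r['p'],2)) for r in getattr(arm,fn)(label,name)[:2]]
def cloud(name,T,d):
    p=arm.camera_params(name);f=240/np.tan(np.radians(p['vfov'])/2)
    K=np.array([[f,0,p['cx']],[0,f,p['cy']],[0,0,1.]])
    v,u=np.mgrid[0:480,0:640]
    uv=cv2.undistortPoints(np.stack([u,v],-1).reshape(-1,1,2).astype(np.float64),K,np.array([p['k1'],0,0,0,0.])).reshape(480,640,2)
    P=np.dstack([uv,np.ones((480,640))])*d[...,None]
    return P@T[:3,:3].T+T[:3,3]
E
python3 - <<'E'
from h import *
for n in('scene','side'):
    print(n,arm.camera_params(n))
    T,im,d=snap(n,n+'1.png')
    for l in('box','well','lid_hinge','lid_pull','tray','spice_1','salt_shaker','teaspoon','garlic','tin_small','sardine_tin'): print(l,find(l,n,T))
print(arm.get_state())
E
```

```text
pics
scene {'vfov': 57.050845476731254, 'cx': 321.47040488655597, 'cy': 239.0438798543071, 'k1': -0.05888379733560129, 'position': array([-0.15235012, -0.80168476,  0.78984381]), 'orientation': array([-2.17037642, -0.0132834 , -0.68959658])}
box [(array([5.426e-01, 1.773e-01, 5.000e-04]), 0.56)]
well [(array([0.5547, 0.1766, 0.0537]), 0.98)]
lid_hinge [(array([0.5964, 0.1937, 0.1324]), 0.96), (array([0.4291, 0.1385, 0.0471]), 0.46)]
lid_pull [(array([0.4286, 0.1391, 0.0503]), 0.63)]
tray []
spice_1 [(array([ 0.3961,  0.3879, -0.0024]), 0.82)]
salt_shaker [(array([ 0.407 ,  0.4583, -0.0049]), 0.46)]
teaspoon [(array([0.5984, 0.192 , 0.1356]), 0.63), (array([ 0.4159, -0.0316, -0.0017]), 0.51)]
garlic [(array([ 0.402 , -0.1632,  0.0007]), 0.72)]
tin_small [(array([ 0.407 , -0.3271,  0.0007]), 0.56)]
sardine_tin [(array([ 5.198e-01, -4.928e-01,  1.000e-04]), 0.69)]
side {'vfov': 54.78500005983239, 'cx': 318.03085168283866, 'cy': 243.20337713500012, 'k1': -0.04204547923825212, 'position': array([-0.30311971,  1.08676559,  0.72551119]), 'orientation': array([-1.99332731,  0.02687483, -2.53
[... 555 characters left out ...]
3219, -0.0015]), 0.82)]
sardine_tin []
{'t': 1.2, 'q': array([ 1.56207633e+00,  3.58583440e-01,  1.18939385e-02, -6.36269472e-06,
       -1.22411548e+00, -2.88114074e-01]), 'qd': array([ 0.00092132, -0.00079014, -0.00077432,  0.0008665 , -0.00109571,
        0.00060564]), 'joint_efforts': array([-1.07218750e-05, -5.82398701e+01,  2.93299627e+01,  7.00251997e+00,
        1.24216400e-02, -2.10082447e-05]), 'eef_pos': array([0.19743355, 0.64544683, 0.24056817]), 'ee_rot': array([ 3.14158265e+00,  3.27732160e-06, -2.96836230e-01]), 'force': array([ 0.26353956, -0.37089897,  0.1164591 ]), 'moment': array([ 0.0150742 , -0.03359749,  0.01593515]), 'gripper_force': 0.0, 'width': 0.08777508883684995}
```

View pics/scene1.png

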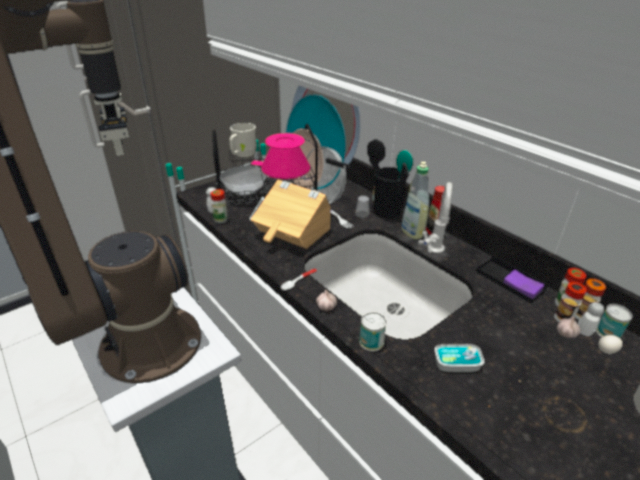

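View pics/side1.png

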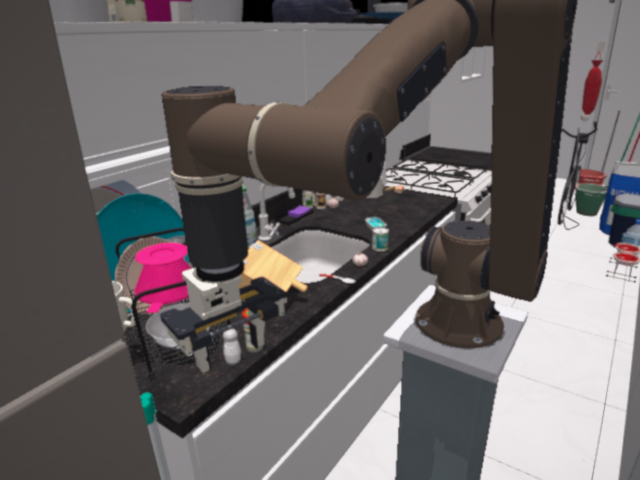

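```bash
cat > fit.py <<'E'
from h import *
from scipy.spatial import cKDTree
# lid top fit: take points near lid plane in both views
for n in('scene','side'):
    T,im,d=snap(n);C=cloud(n,T,d).reshape(-1,3);C=C[d.reshape(-1)>0]
    c=np.array([.543,.177])
    m=(np.hypot(*(C[:,:2]-c).T)<.13)&(C[:,2]>.05)&(C[:,2]<.17)
    Q=C[m]
    best=None;rng=np.random.default_rng(0)
    for _ in range(400):
        a,b,e=Q[rng.choice(len(Q),3,False)];nn=np.cross(b-a,e-a)
        if np.linalg.norm(nn)<1e-5: continue
        nn/=np.linalg.norm(nn);nn*=np.sign(nn[2]) or 1
        if abs(nn[2]-np.cos(np.radians(28)))>.05: continue
        k=abs((Q-a)@nn)<.003
        if best is None or k.sum()>best.sum(): best=k
    P=Q[best];ce=P.mean(0);nn=np.linalg.svd(P-ce,full_matrices=False)[2][2];nn*=np.sign(nn[2])
    print(n,len(P),'tilt',np.degrees(np.arccos(nn[2])),'yaw from normal',np.degrees(np.arctan2(-nn[1],-nn[0])))
    cnt=cv2.minAreaRect(P[:,:2].astype(np.float32)*1000);print('rect top view',cnt, 'z at centre',ce[2]-(nn[0]*(cnt[0][0]/1000-ce[0])+nn[1]*(cnt[0][1]/1000-ce[1]))/nn[2])
    print(np.round(cv2.boxPoints(cnt)))
E
python3 fit.py
```

```text
scene 2089 tilt 28.24726940437378 yaw from normal 18.112591030412105
rect top view ((507.4471435546875, 166.0814208984375), (175.18408203125, 195.07485961914062), 17.268678665161133) z at centre 0.09617310873516434
[[395. 233.]
 [453.  47.]
 [620.  99.]
 [562. 285.]]
side 1581 tilt 27.82379723893399 yaw from normal 18.10253466889079
rect top view ((509.71624755859375, 152.41201782226562), (172.23768615722656, 193.4122314453125), 29.212574005126953) z at centre 0.09566287134850988
[[387. 195.]
 [482.  26.]
 [632. 110.]
 [538. 279.]]
```

```bash
cat >> h.py <<'E'
psi=np.radians(18.0);WELL=np.array([.5515,.1792,.0547])
def frames():
    a=np.radians(28);c,s=np.cos(psi),np.sin(psi)
    ex=np.array([np.cos(a)*c,np.cos(a)*s,np.sin(a)]);ey=np.array([-s,c,0]);ez=np.cross(ex,ey)
    return np.c_[ex,ey,ez]
def W(p): return WELL+frames()@np.array(p)
def toolR(lean,flip=1,dyaw=0):
    "tool z down, leaned back to robot by lean deg in box plane; flip=1: tool y=-box y"
    h=np.array([np.cos(psi),np.sin(psi),0]);l=np.radians(lean)
    z=h*np.sin(l)-np.array([0,0,np.cos(l)]);y=-flip*frames()[:,1]
    return np.c_[np.cross(y,z),y,z]@R.from_euler('z',dyaw,degrees=True).as_matrix()
def rel(grasp,Rt,base=None):
    "row numbers taking the tool so its grasp point is at grasp"
    B=tool() if base is None else base
    p=np.array(grasp)+Rt[:,2]*.005
    t=B[:3,:3].T@(p-B[:3,3])*100;r=np.degrees(R.from_matrix(B[:3,:3].T@Rt).as_rotvec())
    print('trans',np.round(t,2).tolist(),'rot',np.round(r,1).tolist());return t,r
def lidpt(th,r=.196,h=.005):
    c,s=np.cos(th),np.sin(th)
    return W([.081-r*c+h*s,0,.050+r*s+h*c])
def st():
    s=arm.get_state();print('t',round(s['t'],2),'q',np.round(s['q'],2),'p',np.round(s['eef_pos'],4),'rpy',np.round(s['ee_rot'],3),'F',np.round(s['force'],1),'w',round(s['width'],4),'gf',round(s['gripper_force'],1))
E
python3 - <<'E'
from h import *
st();print(lidpt(0),lidpt(1.73))
rel(lidpt(0)+[0,0,.13],toolR(0))
E
```

```text
t 1.3 q [ 1.56  0.36  0.01 -0.   -1.22 -0.29] p [0.1974 0.6455 0.2406] rpy [ 3.142 -0.    -0.297] F [-0.7 -0.  -0.4] w 0.0878 gf 0.0
[0.43037353 0.13984362 0.04927289] [0.54137946 0.17591164 0.32394913]
trans [37.06, 41.54, 6.63] rot [0.0, 0.0, -35.0]
```

Emit:
move_arm([
  {"translation": [37,41.5,6.6],"rot": [0,0,-35],"hand": 0.3},
  {"translation": [37,41.5,6.6],"rot": [0,0,-35],"hand": 0.3},
  {"translation": [37,41.5,6.6],"rot": [0,0,-35],"hand": 0.3},
  {"translation": [37,41.5,6.6],"rot": [0,0,-35],"hand": 0.3},
  {"translation": [37,41.5,6.6],"rot": [0,0,-35],"hand": 0.3},
  {"translation": [37,41.5,6.6],"rot": [0,0,-35],"hand": 0.3},
  {"translation": [37,41.5,6.6],"rot": [0,0,-35],"hand": 0.3},
  {"translation": [37,41.5,6.6],"rot": [0,0,-35],"hand": 0.3},
])

```text
t: 1.97
eef_pos: [0.3362, 0.3429, 0.2014]
ee_rot: [-3.141, -0.001, 0.315]
force: [1.8, -1.2, -0.3]
width: 0.0612
gripper_force: 0.0
```

```bash
python3 - <<'E'
from h import *
st();rel(lidpt(0)+[0,0,.13],toolR(0))
E
```

```text
t 1.97 q [ 1.21  0.07 -0.46  0.   -1.04  0.68] p [0.3362 0.3429 0.2014] rpy [-3.141e+00 -1.000e-03  3.150e-01] F [ 1.8 -1.2 -0.3] w 0.0612 gf 0.0
trans [2.67, 22.23, 2.7] rot [-0.0, -0.0, 0.0]
```

Emit:
move_arm([
  {"translation": [2.7,22.2,2.7],"rot": [0,0,0],"hand": 0.3},
  {"translation": [2.7,22.2,2.7],"rot": [0,0,0],"hand": 0.3},
  {"translation": [2.7,22.2,2.7],"rot": [0,0,0],"hand": 0.3},
  {"translation": [2.7,22.2,2.7],"rot": [0,0,0],"hand": 0.3},
  {"translation": [2.7,22.2,2.7],"rot": [0,0,0],"hand": 0.3},
  {"translation": [2.7,22.2,2.7],"rot": [0,0,0],"hand": 0.3},
  {"translation": [2.7,22.2,2.7],"rot": [0,0,0],"hand": 0.3},
])

```text
t: 2.55
eef_pos: [0.4305, 0.1388, 0.1738]
ee_rot: [3.141, 0.001, 0.31]
force: [0.1, 0.4, -0.6]
width: 0.0611
gripper_force: 0.0
```

```bash
python3 - <<'E'
from h import *
st()
T,im,d=snap('wrist','w1.png')
for l in('lid_pull','lid_hinge','well'): print(l,find(l,'wrist',T))
C=cloud('wrist',T,d);L=(C-WELL)@frames()
ok=d>0
print('cam',np.round(T,3).tolist())
m=ok&(abs(L[...,2]-.060)<.006)&(abs(L[...,1])<.12)&(L[...,0]>-.16)&(L[...,0]<.1)
P=L[m];print(m.sum(),P.min(0),P.max(0),np.median(P[:,2]))
for x in(-.05,0,-.08):
    k=abs(P[:,0]-x)<.004
    if k.any():print(x,'y',np.percentile(P[k,1],[1,99]),'z',np.median(P[k,2]))
k=P[:,0]<-.097;print('pull y',np.percentile(P[k,1],[2,50,98]),'x min',P[k,0].min(),k.sum())
for y in(-.06,.06,-.03,.03):
    k=abs(P[:,1]-y)<.004
    if k.any(): print('y',y,'x',np.percentile(P[k,0],[1,99]))
E
```

```text
t 2.55 q [ 0.75  0.05 -0.55  0.   -0.97  1.13] p [0.4305 0.1388 0.1738] rpy [3.141e+00 1.000e-03 3.100e-01] F [ 0.1  0.4 -0.6] w 0.0611 gf 0.0
lid_pull [(array([0.432 , 0.1358, 0.0515]), 0.57)]
lid_hinge [(array([ 0.4168, -0.0356,  0.0015]), 0.62)]
well [(array([0.5555, 0.1799, 0.0552]), 0.67)]
cam [[0.305, -0.912, -0.275, 0.505], [-0.952, -0.292, -0.089, 0.162], [0.001, 0.289, -0.957, 0.318], [0.0, 0.0, 0.0, 1.0]]
67251 [-0.12969422 -0.09489892  0.05401129] [0.04923775 0.0996626  0.0640318 ] 0.06022338153806863
-0.05 y [-0.09206891  0.09521065] z 0.0602489491271611
0 y [-0.09186599  0.0967447 ] z 0.06015729747823192
-0.08 y [-0.09150315  0.09211818] z 0.06032544792520109
pull y [-0.01558222 -0.00352598  0.00902664] x min -0.12969422411425813 831
y -0.06 x [-0.08162115  0.04762421]
y 0.06 x [-0.08097735  0.04821204]
y -0.03 x [-0.08092539  0.04741606]
y 0.03 x [-0.08120106  0.04769167]
```

View pics/w1.png

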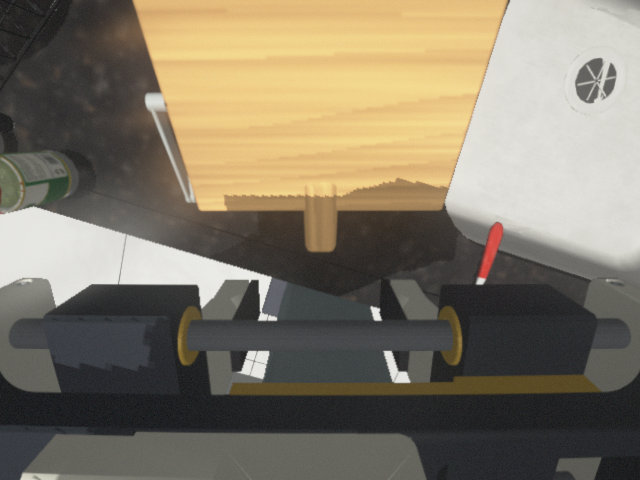

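```bash
sed -i 's/^psi=.*/psi=np.radians(18.0);WELL=np.array([.553,.1787,.0547])/' h.py; python3 - <<'E'
from h import *
rel(lidpt(0),toolR(0))
E
```

```text
trans [0.06, 0.35, 13.03] rot [-0.0, -0.0, 0.0]
```

Emit:
move_arm([
  {"translation": [0.1,0.3,4],"rot": [0,0,0],"hand": 0.3},
  {"translation": [0.1,0.3,8],"rot": [0,0,0],"hand": 0.3},
  {"translation": [0.1,0.3,11],"rot": [0,0,0],"hand": 0.3},
  {"translation": [0.1,0.3,13],"rot": [0,0,0],"hand": 0.3},
  {"translation": [0.1,0.3,13],"rot": [0,0,0],"hand": 0.3},
])

```text
t: 3.17
eef_pos: [0.4295, 0.1388, 0.0409]
ee_rot: [3.139, 0.006, 0.315]
force: [-0.4, 0.2, -0.5]
width: 0.0613
gripper_force: 0.0
```

Emit:
move_arm([
  {"translation": [0,0,0],"rot": [0,0,0],"hand": 0.8},
  {"translation": [0,0,0],"rot": [0,0,0],"hand": 0.8},
  {"translation": [0,0,0],"rot": [0,0,0],"hand": 0.8},
  {"translation": [0,0,0],"rot": [0,0,0],"hand": 0.8},
  {"translation": [0,0,0],"rot": [0,0,0],"hand": 0.8},
  {"translation": [0,0,0],"rot": [0,0,0],"hand": 0.8},
], squeeze=25)

```text
t: 3.67
eef_pos: [0.4324, 0.1394, 0.0451]
ee_rot: [-3.141, -0.001, 0.314]
force: [14.8, -21.9, 2.2]
width: 0.0272
gripper_force: 12.4
```

```bash
python3 - <<'E'
from h import *
st();s=arm.get_state();T=tool();print('grasp in well',(T[:3,3]-.005*T[:3,2]-WELL)@frames())
import numpy as np
B=T
off=(T[:3,3]-.005*T[:3,2])-lidpt(0)
for i,th in enumerate(np.linspace(0,1.72,33)):
    lean=min(35,35*th/1.2)
    if i%8==0 and i:
        pass
    print(i,round(th,3),round(lean,1),end=' ');rel(lidpt(th)+off*np.cos(th),toolR(lean),B)
    if i%8==0:
        B=np.eye(4);B[:3,:3]=toolR(lean);B[:3,3]=lidpt(th)+off*np.cos(th)+B[:3,2]*.005
E
```

```text
t 3.67 q [ 0.75  0.23 -0.71  0.   -0.63  1.14] p [0.4324 0.1394 0.0451] rpy [-3.141e+00 -1.000e-03  3.140e-01] F [ 14.8 -21.9   2.2] w 0.0272 gf 12.4
grasp in well [-1.14173183e-01 -8.92324978e-05  5.55300713e-02]
0 0.0 0.0 trans [-0.0, 0.0, -0.0] rot [-0.0, -0.1, 0.0]
1 0.054 1.6 trans [-0.43, -0.0, -0.96] rot [0.0, 1.6, 0.0]
2 0.108 3.1 trans [-0.81, -0.0, -1.93] rot [0.0, 3.1, 0.0]
3 0.161 4.7 trans [-1.14, -0.0, -2.93] rot [-0.0, 4.7, -0.0]
4 0.215 6.3 trans [-1.41, -0.0, -3.94] rot [0.0, 6.3, -0.0]
5 0.269 7.8 trans [-1.63, -0.0, -4.97] rot [0.0, 7.8, -0.0]
6 0.322 9.4 trans [-1.79, -0.0, -6.01] rot [-0.0, 9.4, 0.0]
7 0.376 11.0 trans [-1.9, -0.0, -7.06] rot [0.0, 11.0, 0.0]
8 0.43 12.5 trans [-1.95, -0.0, -8.11] rot [-0.0, 12.5, -0.0]
9 0.484 14.1 trans [0.23, -0.0, -1.03] rot [0.0, 1.6, 0.0]
10 0.538 15.7 trans [0.52, -0.0, -2.04] rot [0.0, 3.1, 0.0]
11 0.591 17.2 trans [0.87, -0.0, -3.04] rot [0.0, 4.7, 0.0]
12 0.645 18.8 trans [1.26, -0.0, -4.02] rot [0.0, 6.3, 0.0]
13 0.699 20.4 trans [1.71, -0.0, -4.98] rot [0.0, 7.8, 0.0]
14 0.752 21.9 trans [2.21, -0.0, -5.91] rot [0.0, 
[... 362 characters left out ...]
6.3, 0.0]
21 1.129 32.9 trans [4.38, -0.0, -2.97] rot [0.0, 7.8, 0.0]
22 1.182 34.5 trans [5.34, -0.0, -3.41] rot [0.0, 9.4, 0.0]
23 1.236 35 trans [6.32, -0.0, -3.81] rot [0.0, 9.9, 0.0]
24 1.29 35 trans [7.31, -0.0, -4.15] rot [0.0, 9.9, 0.0]
25 1.344 35 trans [1.04, -0.0, -0.11] rot [0.0, 0.0, 0.0]
26 1.398 35 trans [2.09, -0.0, -0.16] rot [0.0, 0.0, 0.0]
27 1.451 35 trans [3.14, -0.0, -0.16] rot [0.0, 0.0, 0.0]
28 1.505 35 trans [4.19, -0.0, -0.1] rot [0.0, 0.0, 0.0]
29 1.559 35 trans [5.23, -0.0, 0.02] rot [0.0, 0.0, 0.0]
30 1.612 35 trans [6.26, -0.0, 0.19] rot [0.0, 0.0, 0.0]
31 1.666 35 trans [7.29, -0.0, 0.42] rot [0.0, 0.0, 0.0]
32 1.72 35 trans [8.3, -0.0, 0.7] rot [0.0, 0.0, 0.0]
```

Emit:
move_arm([
  {"translation": [0,0.1,0],"rot": [0,0,0],"hand": 0.8},
  {"translation": [0,0.2,0],"rot": [0,0,0],"hand": 0.8},
  {"translation": [0,0.2,0],"rot": [0,0,0],"hand": 0.8},
])

```text
t: 3.92
eef_pos: [0.4329, 0.1384, 0.0451]
ee_rot: [-3.14, -0.002, 0.314]
force: [-6.4, 5.0, 6.5]
width: 0.026
gripper_force: 25.0
```

Emit:
move_arm([
  {"translation": [-0.4,0,-0.95],"rot": [0,1.6,0],"hand": 0.8},
  {"translation": [-0.8,0,-1.9],"rot": [0,3.1,0],"hand": 0.8},
  {"translation": [-1.15,0,-2.9],"rot": [0,4.7,0],"hand": 0.8},
  {"translation": [-1.4,0,-3.95],"rot": [0,6.3,0],"hand": 0.8},
  {"translation": [-1.65,0,-4.95],"rot": [0,7.8,0],"hand": 0.8},
  {"translation": [-1.8,0,-6],"rot": [0,9.4,0],"hand": 0.8},
  {"translation": [-1.9,0,-7.05],"rot": [0,11,0],"hand": 0.8},
  {"translation": [-1.95,0,-8.1],"rot": [0,12.5,0],"hand": 0.8},
])

```text
t: 4.58
eef_pos: [0.4145, 0.1326, 0.1265]
ee_rot: [-3.14, -0.222, 0.314]
force: [2.2, 4.2, -1.6]
width: 0.0257
gripper_force: 25.0
```

```bash
python3 - <<'E'
from h import *
st();T=tool();g=(T[:3,3]-.005*T[:3,2]-WELL)@frames();print('grasp in well',g);d=g-[.081,0,.05];print('r',np.hypot(d[0],d[2]),'th',np.arctan2(d[2],-d[0])-np.arctan2(5,196), 'expect x moves ok')
E
```

```text
t 4.58 q [ 0.86 -0.06 -0.9   0.22 -0.55  0.85] p [0.4145 0.1326 0.1265] rpy [-3.14  -0.222  0.314] F [ 2.2  4.2 -1.6] w 0.0257 gf 25.0
grasp in well [-0.09383648 -0.00109985  0.1367341 ]
r 0.1951681316373733 th 0.4350076143617484 expect x moves ok
```

```bash
cat > arc.py <<'E'
from h import *
import sys
a=[float(x) for x in sys.argv[1:]]  # th0 th1 lean0 lean1
T=tool();off=(T[:3,3]-.005*T[:3,2])-lidpt(a[0]);print('off',off)
for k in range(1,9):
    f=k/8;rel(lidpt(a[0]+(a[1]-a[0])*f)+off*(1-f)*.5+off*[0,1,0]*f,toolR(a[2]+(a[3]-a[2])*f),T)
E
python3 arc.py 0.435 0.865 12.6 16
```

```text
off [ 1.19129138e-03 -7.69373832e-04  2.67278331e-05]
trans [0.18, -0.05, -1.04] rot [-0.1, 0.3, -0.0]
trans [0.46, -0.05, -2.05] rot [-0.1, 0.7, -0.0]
trans [0.8, -0.05, -3.05] rot [-0.1, 1.2, -0.0]
trans [1.19, -0.05, -4.03] rot [-0.1, 1.6, -0.0]
trans [1.63, -0.05, -4.99] rot [-0.1, 2.0, -0.0]
trans [2.12, -0.05, -5.92] rot [-0.1, 2.4, -0.0]
trans [2.66, -0.05, -6.83] rot [-0.1, 2.9, -0.0]
trans [3.24, -0.05, -7.7] rot [-0.1, 3.3, -0.0]
```

Emit:
move_arm([
  {"translation": [0.2,0,-1.05],"rot": [0,0.3,0],"hand": 0.8},
  {"translation": [0.45,0,-2.05],"rot": [0,0.7,0],"hand": 0.8},
  {"translation": [0.8,0,-3.05],"rot": [0,1.2,0],"hand": 0.8},
  {"translation": [1.2,0,-4.05],"rot": [0,1.6,0],"hand": 0.8},
  {"translation": [1.65,0,-5],"rot": [0,2,0],"hand": 0.8},
  {"translation": [2.1,0,-5.9],"rot": [0,2.4,0],"hand": 0.8},
  {"translation": [2.65,0,-6.8],"rot": [0,2.9,0],"hand": 0.8},
  {"translation": [3.25,0,-7.7],"rot": [0,3.3,0],"hand": 0.8},
])

```text
t: 5.25
eef_pos: [0.4285, 0.137, 0.2083]
ee_rot: [-3.139, -0.278, 0.314]
force: [3.3, 7.5, -4.5]
width: 0.0258
gripper_force: 25.0
```

```bash
python3 - <<'E'
from h import *
st();T=tool();g=(T[:3,3]-.005*T[:3,2]-WELL)@frames();print('grasp in well',g);d=g-[.081,0,.05];print('r',np.hypot(d[0],d[2]),'th',np.arctan2(d[2],-d[0])-np.arctan2(5,196))
E
python3 arc.py 0.865 1.30 16 28
```

```text
t 5.25 q [ 0.87 -0.18 -0.79  0.22 -0.73  0.87] p [0.4285 0.137  0.2083] rpy [-3.139 -0.278  0.314] F [ 3.3  7.5 -4.5] w 0.0258 gf 25.0
grasp in well [-0.04276289 -0.00118538  0.20213933]
r 0.1961214624727472 th 0.8623827464612698
off [ 0.00012547 -0.00120561 -0.00045011]
trans [0.72, -0.05, -0.83] rot [-0.1, 1.6, -0.0]
trans [1.47, -0.05, -1.61] rot [-0.1, 3.1, -0.0]
trans [2.26, -0.04, -2.34] rot [-0.1, 4.6, -0.0]
trans [3.08, -0.04, -3.04] rot [-0.1, 6.1, -0.0]
trans [3.94, -0.03, -3.68] rot [-0.1, 7.6, -0.0]
trans [4.84, -0.03, -4.28] rot [-0.1, 9.1, -0.0]
trans [5.76, -0.02, -4.84] rot [-0.1, 10.6, -0.0]
trans [6.72, -0.02, -5.34] rot [-0.1, 12.1, -0.0]
```

Easing well; y force is +7.5, fine. Continue.

Emit:
move_arm([
  {"translation": [0.7,0,-0.85],"rot": [0,1.6,0],"hand": 0.8},
  {"translation": [1.45,0,-1.6],"rot": [0,3.1,0],"hand": 0.8},
  {"translation": [2.25,0,-2.35],"rot": [0,4.6,0],"hand": 0.8},
  {"translation": [3.1,0,-3.05],"rot": [0,6.1,0],"hand": 0.8},
  {"translation": [3.95,0,-3.7],"rot": [0,7.6,0],"hand": 0.8},
  {"translation": [4.85,0,-4.3],"rot": [0,9.1,0],"hand": 0.8},
  {"translation": [5.75,0,-4.85],"rot": [0,10.6,0],"hand": 0.8},
  {"translation": [6.7,0,-5.35],"rot": [0,12,0],"hand": 0.8},
])

```text
t: 5.92
eef_pos: [0.4756, 0.1522, 0.2775]
ee_rot: [-3.14, -0.487, 0.314]
force: [-3.1, 6.2, -3.3]
width: 0.0257
gripper_force: 25.0
```

```bash
python3 - <<'E'
from h import *
st();T=tool();g=(T[:3,3]-.005*T[:3,2]-WELL)@frames();print('grasp in well',g);d=g-[.081,0,.05];print('r',np.hypot(d[0],d[2]),'th',np.arctan2(d[2],-d[0])-np.arctan2(5,196))
E
python3 arc.py 1.30 1.66 28 34
```

```text
t 5.92 q [ 0.86 -0.26 -0.83  0.43 -0.63  0.72] p [0.4756 0.1522 0.2775] rpy [-3.14  -0.487  0.314] F [-3.1  6.2 -3.3] w 0.0257 gf 25.0
grasp in well [ 0.03240904 -0.00127361  0.24013301]
r 0.1962438360484164 th 1.2950841202715826
off [-0.00040088 -0.00146941 -0.00051425]
trans [0.92, -0.05, -0.2] rot [-0.1, 0.9, -0.0]
trans [1.79, -0.05, -0.36] rot [-0.1, 1.6, -0.0]
trans [2.68, -0.04, -0.49] rot [-0.1, 2.4, -0.0]
trans [3.56, -0.03, -0.57] rot [-0.1, 3.1, -0.0]
trans [4.45, -0.02, -0.61] rot [-0.1, 3.9, -0.0]
trans [5.34, -0.01, -0.61] rot [-0.1, 4.6, -0.0]
trans [6.23, 0.0, -0.58] rot [-0.1, 5.4, -0.0]
trans [7.12, 0.01, -0.5] rot [-0.1, 6.1, -0.0]
```

Emit:
move_arm([
  {"translation": [0.9,0,-0.2],"rot": [0,0.9,0],"hand": 0.8},
  {"translation": [1.8,0,-0.35],"rot": [0,1.6,0],"hand": 0.8},
  {"translation": [2.7,0,-0.5],"rot": [0,2.4,0],"hand": 0.8},
  {"translation": [3.55,0,-0.55],"rot": [0,3.1,0],"hand": 0.8},
  {"translation": [4.45,0,-0.6],"rot": [0,3.9,0],"hand": 0.8},
  {"translation": [5.35,0,-0.6],"rot": [0,4.6,0],"hand": 0.8},
  {"translation": [6.25,0,-0.6],"rot": [0,5.4,0],"hand": 0.8},
  {"translation": [7.1,0,-0.5],"rot": [0,6,0],"hand": 0.8},
])

```text
t: 6.58
eef_pos: [0.5336, 0.171, 0.3158]
ee_rot: [-3.14, -0.592, 0.314]
force: [-4.8, 3.6, 3.6]
width: 0.0262
gripper_force: 25.0
```

```bash
python3 - <<'E'
from h import *
st();T=tool();g=(T[:3,3]-.005*T[:3,2]-WELL)@frames();print('grasp in well',g);d=g-[.081,0,.05];print('r',np.hypot(d[0],d[2]),'th',np.arctan2(d[2],-d[0])-np.arctan2(5,196))
E
python3 arc.py 1.66 1.74 34 34
```

```text
t 6.58 q [ 0.79 -0.21 -0.78  0.53 -0.52  0.7 ] p [0.5336 0.171  0.3158] rpy [-3.14  -0.592  0.314] F [-4.8  3.6  3.6] w 0.0262 gf 25.0
grasp in well [ 0.10366736 -0.00132856  0.24530388]
r 0.19661489309233612 th 1.6608366946843987
off [ 0.00036472 -0.00127842  0.00057307]
trans [0.17, -0.06, 0.07] rot [-0.1, 0.1, -0.0]
trans [0.36, -0.05, 0.11] rot [-0.1, 0.1, -0.0]
trans [0.54, -0.04, 0.16] rot [-0.1, 0.1, -0.0]
trans [0.73, -0.04, 0.21] rot [-0.1, 0.1, -0.0]
trans [0.91, -0.03, 0.26] rot [-0.1, 0.1, -0.0]
trans [1.09, -0.02, 0.32] rot [-0.1, 0.1, -0.0]
trans [1.27, -0.02, 0.37] rot [-0.1, 0.1, -0.0]
trans [1.46, -0.01, 0.43] rot [-0.1, 0.1, -0.0]
```

Emit:
move_arm([
  {"translation": [0.4,0,0.1],"rot": [0,0,0],"hand": 0.8},
  {"translation": [0.7,0,0.2],"rot": [0,0,0],"hand": 0.8},
  {"translation": [1,0,0.3],"rot": [0,0,0],"hand": 0.8},
  {"translation": [1.2,0,0.35],"rot": [0,0,0],"hand": 0.8},
  {"translation": [1.3,0,0.35],"rot": [0,0,0],"hand": 0.8},
  {"translation": [1.3,0,0.35],"rot": [0,0,0],"hand": 0.8},
])

```text
t: 7.08
eef_pos: [0.5458, 0.1749, 0.3204]
ee_rot: [-3.14, -0.592, 0.314]
force: [-4.7, 3.0, 3.6]
width: 0.026
gripper_force: 25.0
```

```bash
cat > th.py <<'E'
from h import *
st();T=tool();g=(T[:3,3]-.005*T[:3,2]-WELL)@frames();print('grasp in well',g);d=g-[.081,0,.05];print('r',np.hypot(d[0],d[2]),'th',np.arctan2(d[2],-d[0])-np.arctan2(5,196),'F well',arm.get_state()['force']@frames())
E
python3 th.py
```

```text
t 7.08 q [ 0.77 -0.19 -0.75  0.52 -0.52  0.72] p [0.5458 0.1749 0.3204] rpy [-3.14  -0.592  0.314] F [-4.7  3.   3.6] w 0.026 gf 25.0
grasp in well [ 0.11711452 -0.00135005  0.24332671]
r 0.19667098740140512 th 1.7299687609080245 F well [-1.45564527  4.33284397  4.80228301]
```

Emit:
move_arm([
  {"translation": [0.2,0,0.05],"rot": [0,0,0],"hand": 0.8},
  {"translation": [0.3,0,0.1],"rot": [0,0,0],"hand": 0.8},
  {"translation": [0.3,0,0.1],"rot": [0,0,0],"hand": 0.8},
])

```text
t: 7.33
eef_pos: [0.5487, 0.1759, 0.3213]
ee_rot: [-3.14, -0.592, 0.314]
force: [-4.1, 3.3, 5.3]
width: 0.0258
gripper_force: 25.0
```

```bash
python3 th.py; python3 - <<'E'
from h import *
for n in('scene','side'):
    T,im,d=snap(n); u={'scene':(230,100,420,260),'side':(200,200,340,320)}[n]
    c=im[u[1]:u[3],u[0]:u[2]];cv2.imwrite(f'pics/{n}2.png',cv2.resize(c,None,fx=4,fy=4,interpolation=cv2.INTER_CUBIC)[:600,:800,::-1])
E
```

```text
t 7.33 q [ 0.77 -0.18 -0.74  0.51 -0.52  0.73] p [0.5487 0.1759 0.3213] rpy [-3.14  -0.592  0.314] F [-4.1  3.3  5.3] w 0.0258 gf 25.0
grasp in well [ 0.12030863 -0.00133275  0.24272386]
r 0.19669177211122196 th 1.7464953310486757 F well [-0.06196965  4.37151707  6.06105085]
```

View pics/side2.png

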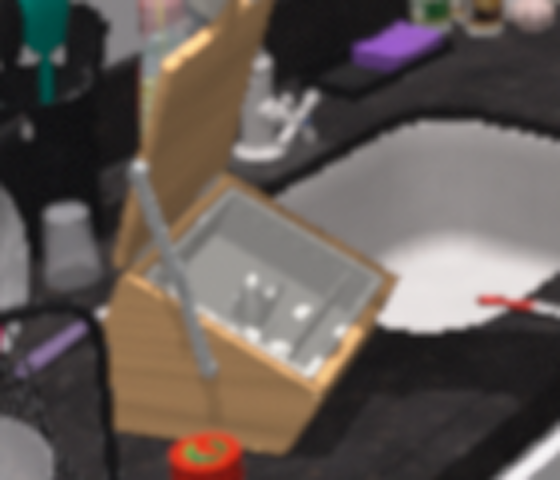

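Emit:
move_arm([
  {"translation": [0.2,0,0.05],"rot": [0,0,0],"hand": 0.8},
  {"translation": [0.2,0,0.05],"rot": [0,0,0],"hand": 0.8},
  {"translation": [0.4,0,0.1],"rot": [0,0,0],"hand": 0.8},
  {"translation": [0.4,0,0.1],"rot": [0,0,0],"hand": 0.8},
])

```text
t: 7.77
eef_pos: [0.5518, 0.1769, 0.3222]
ee_rot: [-3.14, -0.591, 0.314]
force: [-13.6, 4.9, 6.5]
width: 0.0255
gripper_force: 25.0
```

```bash
python3 th.py
```

```text
t 7.77 q [ 0.77 -0.18 -0.73  0.51 -0.53  0.74] p [0.5518 0.1769 0.3222] rpy [-3.14  -0.591  0.314] F [-13.6   4.9   6.5] w 0.0255 gf 25.0
grasp in well [ 0.12361078 -0.00132088  0.24194252]
r 0.1966153825660866 th 1.7637465499386649 F well [-6.97041762  8.85851712 11.1075495 ]
```

Emit:
move_arm([
  {"translation": [0.1,0,0.05],"rot": [0,0,0],"hand": 0.8},
  {"translation": [0.15,0,0.05],"rot": [0,0,0],"hand": 0.8},
  {"translation": [0.15,0,0.05],"rot": [0,0,0],"hand": 0.8},
  {"translation": [0.15,0,0.05],"rot": [0,0,0],"hand": 0.8},
  {"translation": [0.15,0,0.05],"rot": [0,0,0],"hand": 0.8},
])

```text
t: 8.18
eef_pos: [0.5528, 0.1773, 0.3224]
ee_rot: [-3.14, -0.591, 0.314]
force: [-17.5, 5.5, 7.7]
width: 0.026
gripper_force: 25.0
```

```bash
python3 th.py
```

```text
t 8.18 q [ 0.77 -0.17 -0.73  0.5  -0.53  0.74] p [0.5528 0.1773 0.3224] rpy [-3.14  -0.591  0.314] F [-17.5   5.5   7.7] w 0.026 gf 25.0
grasp in well [ 0.12460606 -0.00128019  0.24165539]
r 0.19655349778774744 th 1.7690064597006407 F well [-9.55917587 10.62449366 13.75110469]
```

Emit:
move_arm([
  {"translation": [-0.2,0,-0.05],"rot": [0,0,0],"hand": 0.8},
  {"translation": [-0.4,0,-0.1],"rot": [0,0,0],"hand": 0.8},
  {"translation": [-0.6,0,-0.15],"rot": [0,0,0],"hand": 0.8},
  {"translation": [-0.7,0,-0.2],"rot": [0,0,0],"hand": 0.8},
  {"translation": [-0.7,0,-0.2],"rot": [0,0,0],"hand": 0.8},
])

```text
t: 8.6
eef_pos: [0.5471, 0.1754, 0.3207]
ee_rot: [-3.14, -0.592, 0.314]
force: [-1.6, 4.9, 4.9]
width: 0.0256
gripper_force: 25.0
```

```bash
python3 th.py
```

```text
t 8.6 q [ 0.77 -0.19 -0.75  0.52 -0.52  0.73] p [0.5471 0.1754 0.3207] rpy [-3.14  -0.592  0.314] F [-1.6  4.9  4.9] w 0.0256 gf 25.0
grasp in well [ 0.1185279  -0.0013295   0.24289047]
r 0.19650719457032081 th 1.7374466741354 F well [2.27996156 5.14863631 4.37142188]
```

Emit:
move_arm([
  {"translation": [-0.15,0,-0.05],"rot": [0,0,0],"hand": 0.8},
  {"translation": [-0.25,0,-0.05],"rot": [0,0,0],"hand": 0.8},
  {"translation": [-0.25,0,-0.05],"rot": [0,0,0],"hand": 0.8},
])

```text
t: 8.85
eef_pos: [0.5451, 0.1748, 0.3199]
ee_rot: [-3.14, -0.593, 0.314]
force: [-2.8, 4.1, 6.2]
width: 0.0259
gripper_force: 25.0
```

```bash
python3 th.py; python3 - <<'E'
from h import *
T,im,d=snap('side')
c=im[200:320,200:340];cv2.imwrite(f'pics/side3.png',cv2.resize(c,None,fx=4,fy=4,interpolation=cv2.INTER_CUBIC)[:,:,::-1])
E
```

```text
t 8.85 q [ 0.77 -0.19 -0.75  0.52 -0.52  0.72] p [0.5451 0.1748 0.3199] rpy [-3.14  -0.593  0.314] F [-2.8  4.1  6.2] w 0.0259 gf 25.0
grasp in well [ 0.11629944 -0.00132194  0.24324355]
r 0.19644113640401512 th 1.7259678092915207 F well [1.7228955  4.79430338 6.11884649]
```

View pics/side3.png

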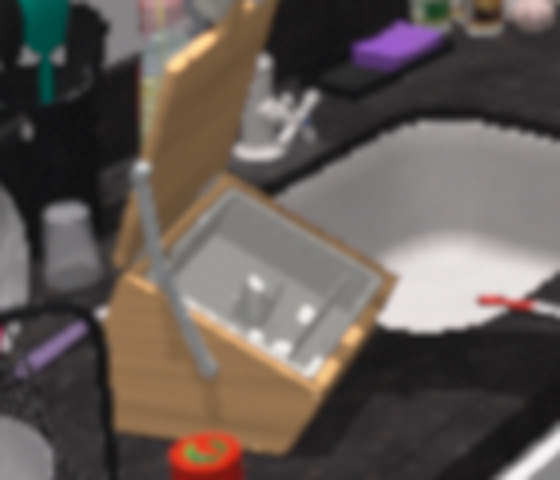

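Emit:
move_arm([
  {"translation": [-0.15,0,-0.05],"rot": [0,0,0],"hand": 0.8},
  {"translation": [-0.3,0,-0.1],"rot": [0,0,0],"hand": 0.8},
  {"translation": [-0.3,0,-0.1],"rot": [0,0,0],"hand": 0.8},
])

```text
t: 9.15
eef_pos: [0.5422, 0.1738, 0.3188]
ee_rot: [-3.14, -0.592, 0.314]
force: [2.1, 4.4, 3.7]
width: 0.0258
gripper_force: 25.0
```

```bash
python3 th.py
```

```text
t 9.15 q [ 0.78 -0.19 -0.76  0.52 -0.52  0.71] p [0.5422 0.1738 0.3188] rpy [-3.14  -0.592  0.314] F [2.1 4.4 3.7] w 0.0258 gf 25.0
grasp in well [ 0.11306702 -0.0013524   0.24374573]
r 0.1963815207126158 th 1.7093155457364688 F well [4.69366877 3.51485546 1.70475288]
```

Emit:
move_arm([
  {"translation": [-0.15,0,-0.05],"rot": [0,0,0],"hand": 0.8},
  {"translation": [-0.15,0,-0.05],"rot": [0,0,0],"hand": 0.8},
])

```text
t: 9.32
eef_pos: [0.5409, 0.1733, 0.3184]
ee_rot: [-3.141, -0.592, 0.314]
force: [4.2, 4.9, 2.2]
width: 0.0258
gripper_force: 25.0
```

```bash
python3 th.py
```

```text
t 9.32 q [ 0.78 -0.2  -0.76  0.52 -0.52  0.71] p [0.5409 0.1733 0.3184] rpy [-3.141 -0.592  0.314] F [4.2 4.9 2.2] w 0.0258 gf 25.0
grasp in well [ 0.1116251  -0.00134549  0.24398648]
r 0.19638902930917446 th 1.7018716605561077 F well [ 5.92665525  3.37104116 -0.69515676]
```

Emit:
move_arm([
  {"translation": [0.3,0,0.1],"rot": [0,0,0],"hand": 0.8},
  {"translation": [0.4,0,0.1],"rot": [0,0,0],"hand": 0.65},
  {"translation": [0.4,0,0.1],"rot": [0,0,0],"hand": 0.55},
  {"translation": [0.4,0,0.1],"rot": [0,0,0],"hand": 0.4},
  {"translation": [0.4,0,0.1],"rot": [0,0,0],"hand": 0.3},
])

```text
t: 9.73
eef_pos: [0.5435, 0.1727, 0.3174]
ee_rot: [3.14, -0.588, 0.314]
force: [-0.7, 0.6, 0.3]
width: 0.0451
gripper_force: 0.0
```

```bash
python3 th.py; python3 - <<'E'
from h import *
T,im,d=snap('side')
for l in ('lid_pull','tray_post','tray_notch'): print(find(l,'side',T))
E
```

```text
t 9.73 q [ 0.78 -0.19 -0.76  0.52 -0.52  0.72] p [0.5435 0.1727 0.3174] rpy [ 3.14  -0.588  0.314] F [-0.7  0.6  0.3] w 0.0451 gf 0.0
grasp in well [ 0.11322298 -0.00273239  0.24209329]
r 0.1947771875049229 th 1.7114908234422759 F well [-0.2947769   0.79253956  0.48801759]
[(array([0.5357, 0.1779, 0.3213]), 0.65)]
[(array([0.5371, 0.1729, 0.0793]), 0.64), (array([ 0.5434,  0.1777, -0.0012]), 0.55)]
[(array([0.5807, 0.2315, 0.1308]), 0.75)]
```

Emit:
move_arm([
  {"translation": [0,0,-3],"rot": [0,0,0],"hand": 0.3},
  {"translation": [0,0,-6],"rot": [0,0,0],"hand": 0.3},
  {"translation": [-1,0,-8],"rot": [0,0,0],"hand": 0.3},
])

```text
t: 10.18
eef_pos: [0.4941, 0.1577, 0.3824]
ee_rot: [-3.141, -0.592, 0.314]
force: [-0.4, 1.3, 2.0]
width: 0.0614
gripper_force: 0.0
```

```bash
python3 - <<'E'
from h import *
st();print(W([-.04,0,.18]));rel(W([-.04,0,.18]),toolR(28))
E
```

```text
t 10.18 q [ 0.88 -0.34 -0.69  0.45 -0.75  0.74] p [0.4941 0.1577 0.3824] rpy [-3.141 -0.592  0.314] F [-0.4  1.3  2. ] w 0.0614 gf 0.0
[0.43904176 0.14167272 0.1948517 ]
trans [-15.27, -0.17, 12.87] rot [-0.0, -5.9, -0.0]
```

Emit:
move_arm([
  {"translation": [-4,0,1],"rot": [0,0,0],"hand": 0.3},
  {"translation": [-8,0,3],"rot": [0,-3,0],"hand": 0.3},
  {"translation": [-11.5,-0.1,6],"rot": [0,-5.9,0],"hand": 0.3},
  {"translation": [-13.5,-0.2,9.5],"rot": [0,-5.9,0],"hand": 0.3},
  {"translation": [-15.3,-0.2,12.9],"rot": [0,-5.9,0],"hand": 0.3},
  {"translation": [-15.3,-0.2,12.9],"rot": [0,-5.9,0],"hand": 0.3},
  {"translation": [-15.3,-0.2,12.9],"rot": [0,-5.9,0],"hand": 0.3},
])

```text
t: 10.77
eef_pos: [0.4499, 0.1408, 0.2001]
ee_rot: [-3.135, -0.46, 0.314]
force: [0.0, -0.6, 0.1]
width: 0.0614
gripper_force: 0.0
```

```bash
python3 - <<'E'
from h import *
st()
T,im,d=snap('wrist','w2.png')
for l in('tray_post','tray_notch','tray','well'): print(l,[(p,c,np.round((p-WELL)@frames(),4)) for p,c in find(l,'wrist',T)])
C=cloud('wrist',T,d);L=(C-WELL)@frames();ok=d>0
np.save('L2.npy',np.where(ok[...,None],L,np.nan))
m=ok&(abs(L[...,2]-.044)<.0025)&(abs(L[...,:2])<.025).all(-1)
P=L[m];print('post top',m.sum(),np.percentile(P,[2,50,98],axis=0) if m.any() else '')
m=ok&(abs(L[...,2]-.047)<.006)&(abs(L[...,0])<.1)&(abs(L[...,1])<.1)
P=L[m];g=im[m].mean(1)
print(m.sum(),np.percentile(P,[1,50,99],axis=0))
E
```

```text
t 10.77 q [ 0.84 -0.22 -1.02  0.55 -0.43  0.58] p [0.4499 0.1408 0.2001] rpy [-3.135 -0.46   0.314] F [ 0.  -0.6  0.1] w 0.0614 gf 0.0
tray_post [(array([0.5385, 0.1686, 0.0812]), 0.9, array([-0.0025, -0.0051,  0.0313])), (array([0.5537, 0.1711, 0.0553]), 0.36, array([-0.0012, -0.0074,  0.0013]))]
tray_notch [(array([0.5761, 0.2298, 0.1313]), 0.63, array([0.0693, 0.0415, 0.0499]))]
tray [(array([0.5534, 0.1704, 0.0544]), 0.92, array([-0.0021, -0.008 ,  0.0008]))]
well []
post top 773 [[-1.15173423e-02 -1.33183375e-02  4.17551922e-02]
 [ 4.29792026e-05 -2.50851066e-03  4.42544135e-02]
 [ 1.08078462e-02  9.03628749e-03  4.59799570e-02]]
15720 [[-0.07999679 -0.09250468  0.04140306]
 [ 0.01238834 -0.00103798  0.04770712]
 [ 0.07990954  0.08888145  0.05062263]]
```

View pics/w2.png

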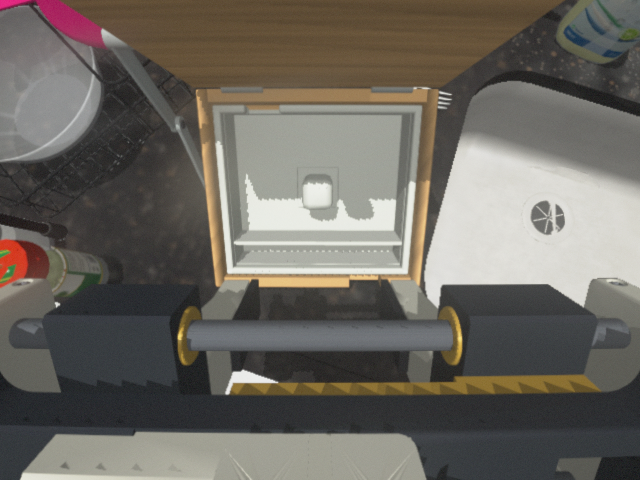

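```bash
sed -i 's/^WELL=.*//; s/WELL=np.array(.*/WELL=np.array([.5536,.1768,.0547])/' h.py; grep -n WELL= h.py; python3 - <<'E'
from h import *
rel(W([0,0,.09]),toolR(28));rel(W([0,0,.032]),toolR(28))
E
```

```text
27:psi=np.radians(18.0);WELL=np.array([.5536,.1768,.0547])
trans [2.96, -0.02, 9.64] rot [-0.6, 1.4, -0.0]
trans [3.1, 0.04, 15.43] rot [-0.6, 1.4, -0.0]
```

Emit:
move_arm([
  {"translation": [1,0,3],"rot": [-0.6,1.4,0],"hand": 0.3},
  {"translation": [2,0,6],"rot": [-0.6,1.4,0],"hand": 0.3},
  {"translation": [3,0,9],"rot": [-0.6,1.4,0],"hand": 0.3},
  {"translation": [3,0,9.6],"rot": [-0.6,1.4,0],"hand": 0.3},
  {"translation": [3,0,9.6],"rot": [-0.6,1.4,0],"hand": 0.3},
])

```text
t: 11.43
eef_pos: [0.526, 0.1622, 0.1486]
ee_rot: [-3.131, -0.45, 0.314]
force: [0.1, -1.0, 0.3]
width: 0.0614
gripper_force: 0.0
```

```bash
python3 th.py;python3 - <<'E'
from h import *
rel(W([0,0,.032]),toolR(28))
E
```

```text
t 11.43 q [ 0.61  0.02 -1.02  0.85 -0.16  0.46] p [0.526  0.1622 0.1486] rpy [-3.131 -0.45   0.314] F [ 0.1 -1.   0.3] w 0.0614 gf 0.0
grasp in well [ 0.01709761 -0.00541939  0.10239442]
r 0.08263588813052228 th 0.6612611596744165 F well [-0.09721793 -0.95271143  0.33745664]
trans [-1.41, -0.46, 7.11] rot [-0.6, 2.2, -0.0]
```

```bash
cat > kin.py <<'E'
from h import *
from scipy.optimize import least_squares
D=[([1.56207633,.35858344,.01189,0,-1.22411548,-.288114],[.19743,.64545,.24057],[3.1416,0,-.29684]),
([1.21,.07,-.46,0,-1.04,.68],[.3362,.3429,.2014],[-3.141,-.001,.315]),
([.75,.05,-.55,0,-.97,1.13],[.4305,.1388,.1738],[3.141,.001,.31]),
([.75,.23,-.71,0,-.63,1.14],[.4324,.1394,.0451],[-3.141,-.001,.314]),
([.86,-.06,-.9,.22,-.55,.85],[.4145,.1326,.1265],[-3.14,-.222,.314]),
([.87,-.18,-.79,.22,-.73,.87],[.4285,.137,.2083],[-3.139,-.278,.314]),
([.86,-.26,-.83,.43,-.63,.72],[.4756,.1522,.2775],[-3.14,-.487,.314]),
([.79,-.21,-.78,.53,-.52,.70],[.5336,.171,.3158],[-3.14,-.592,.314]),
([.77,-.17,-.73,.50,-.53,.74],[.5528,.1773,.3224],[-3.14,-.591,.314]),
([.88,-.34,-.69,.45,-.75,.74],[.4941,.1577,.3824],[-3.141,-.592,.314]),
([.84,-.22,-1.02,.55,-.43,.58],[.4499,.1408,.2001],[-3.135,-.46,.314]),
([.61,.02,-1.02,.85,-.16,.46],[.526,.1622,.1486],[-3.131,-.45,.314])]
rx=lambda a:R.from_euler('x',a).as_matrix();ry=lambda a:R.from_euler('y',a).as_matrix();rz=lambda a:R.from_euler('z',a).as_matrix()
S4=1
def fk(q,k,s4=None):
    s4=s4 or S4
    A=rz(q[0]);B=A@ry(q[1]);C=B@ry(-q[2]);E=C@rx(s4*q[3])@ry(-q[4])
    p=A@[k[0],k[1],k[2]]+B@[0,0,k[3]]+C@[k[4],0,k[5]]+E@[k[6],0,0]
    F=E@rx(-q[5])
    R0=ry(np.pi/2).T@rz(-np.pi/2)@rx(np.pi)  # at q=0,pitch 90: ry(90)R0 = Rz(-90)Rx(180)
    return p,F@R0
def res(k,s4):
    o=[]
    for q,p,r in D:
        P,Q=fk(q,k,s4);o+=list(P-p)+list(.2*R.from_matrix(Q.T@R.from_euler('xyz',r).as_matrix()).as_rotvec())
    return np.array(o)
def fit():
    best=None
    for s4 in(1,-1):
        f=least_squares(lambda k:res(k,s4),[.1,-.19,.3,.5,.5,0,.2])
        if best is None or f.cost<best[0]: best=(f.cost,s4,f.x,abs(f.fun).max())
    return best
c,S4,K,mx=fit()
LO=np.array([-3.07,-1.43,-1.02,-3.03,-3.05,-3.03]);HI=np.array([3.07,2.12,1.25,1.67,0,3.03])
def ik(p,Rt,q0):
    f=least_squares(lambda q:np.r_[fk(q,K)[0]-p,.3*R.from_matrix(fk(q,K)[1].T@Rt).as_rotvec()],np.clip(q0,LO+1e-3,HI-1e-3),bounds=(LO,HI))
    return f.x,np.sqrt(2*f.cost)
if __name__=='__main__':
    print(c,S4,np.round(K,4),mx)
    for fl in(1,-1):
      for h in(.032,.12):
        for lean in(0,8,14,18,22,28,40):
          Rt=toolR(lean,fl);p=W([0,0,h])+Rt[:,2]*.005
          b=min((ik(p,Rt,np.array([a,.1,-.7,w,-.5,v])) for a in(.6,) for w in(-2.5,-1,0,.8) for v in (-1.5,.5)),key=lambda x:x[1])
          print(fl,h,lean,'err',round(b[1],4),np.round(b[0],2))
E
python3 kin.py
```

```text
0.010869884999857162 -1 [ 0.0263 -0.1589  0.2559  0.6139  0.391   0.059   0.4879] 0.06137232408322736
1 0.032 0 err 0.0 [ 0.59  0.37 -0.51  0.   -0.69  1.29]
1 0.032 8 err 0.0 [ 0.63  0.28 -0.67  0.09 -0.49  1.17]
1 0.032 14 err 0.0 [ 0.67  0.23 -0.79  0.26 -0.33  0.98]
1 0.032 18 err 0.0 [ 0.7   0.2  -0.88  0.52 -0.23  0.69]
1 0.032 22 err 0.0 [ 0.73  0.17 -0.96  1.09 -0.17  0.1 ]
1 0.032 28 err 0.0148 [ 0.76  0.16 -1.02  1.66 -0.19 -0.49]
1 0.032 40 err 0.0679 [ 0.8   0.13 -1.02  1.67 -0.25 -0.54]
1 0.12 0 err 0.0 [ 0.62  0.23 -0.48 -0.   -0.86  1.27]
1 0.12 8 err 0.0 [ 0.66  0.13 -0.63  0.08 -0.68  1.17]
1 0.12 14 err 0.0 [ 0.71  0.06 -0.74  0.18 -0.55  1.04]
1 0.12 18 err 0.0 [ 0.74  0.01 -0.82  0.29 -0.47  0.9 ]
1 0.12 22 err 0.0 [ 0.79 -0.03 -0.9   0.46 -0.39  0.7 ]
1 0.12 28 err 0.0009 [ 0.86 -0.08 -1.02  0.87 -0.32  0.23]
1 0.12 40 err 0.0527 [ 0.88 -0.12 -1.02  1.   -0.34  0.1 ]
-1 0.032 0 err 0.0 [ 0.59  0.37 -0.51  0.   -0.69 -1.85]
-1 0.032 8 err 0.0 [ 0.63  0.28 -0.67  0.09 -0.49 -1.97]
-1 0.032 14 err 0.0 [ 0.67  0.23 -0.79  0.26 -0.33 -2.16]
-1 0.032 18 err 0.0 [ 0.7   0.2  -0.88  0.52 -0.23 -2.45]
-1 0.032 22 err 0.0003 [ 0.73  0.17 -0.96  1.08 -0.17 -3.03]
-1 0.032 28 err 0.0276 [ 0.72  0.15 -0.96  1.1  -0.16 -3.03]
-1 0.032 40 err 0.0763 [ 0.54  0.17 -1.02 -3.03 -0.14  1.27]
-1 0.12 0 err 0.0 [ 0.62  0.23 -0.48 -0.   -0.86 -1.87]
-1 0.12 8 err 0.0 [ 0.66  0.13 -0.63  0.08 -0.68 -1.97]
-1 0.12 14 err 0.0 [ 0.71  0.06 -0.74  0.18 -0.55 -2.11]
-1 0.12 18 err 0.0 [ 0.74  0.01 -0.82  0.29 -0.47 -2.24]
-1 0.12 22 err 0.0 [ 0.79 -0.03 -0.9   0.46 -0.39 -2.44]
-1 0.12 28 err 0.0009 [ 0.86 -0.08 -1.02  0.87 -0.32 -2.91]
-1 0.12 40 err 0.0527 [ 0.88 -0.12 -1.02  0.99 -0.34 -3.03]
```

```bash
python3 - <<'E'
s=open('kin.py').read()
s=s.replace("C@[k[4],0,k[5]]+E@[k[6],0,0]","C@[k[4],k[7],k[5]]+C@rx(s4*q[3])@[0,k[9],k[10]]+E@[k[6],k[8],0]")
s=s.replace("[.1,-.19,.3,.5,.5,0,.2]","[.1,-.09,.3,.5,.5,0,.2,0,-.1,0,0]")
s=s.replace("print(c,S4,np.round(K,4),mx)","print(c,S4,np.round(K,4),mx);print(np.round(res(K,S4).reshape(-1,6),3))")
s=s.replace("for h in(.032,.12)","for h in(.032,.1)").replace("(0,8,14,18,22,28,40)","(0,8,14,18,22,28)")
open('kin.py','w').write(s)
E
python3 kin.py
```

```text
6.632930871331866e-05 -1 [ 2.9000e-03 -1.9212e+00  1.9670e-01  6.0170e-01  4.5920e-01 -1.0000e-03
  3.6420e-01  1.9276e+00  2.4650e-01 -4.4480e-01 -3.0000e-04] 0.004837963027702341
[[ 0.    -0.002 -0.002  0.    -0.     0.   ]
 [-0.001  0.002 -0.002 -0.     0.     0.001]
 [ 0.001  0.001 -0.001 -0.    -0.    -0.   ]
 [-0.001 -0.     0.002  0.     0.     0.001]
 [ 0.003  0.001  0.002  0.    -0.     0.001]
 [ 0.002  0.     0.002  0.    -0.001  0.   ]
 [-0.001 -0.005 -0.002  0.002  0.001 -0.   ]
 [ 0.     0.003  0.003 -0.001 -0.     0.001]
 [-0.001  0.001 -0.001  0.     0.001 -0.   ]
 [ 0.     0.     0.002 -0.001 -0.001 -0.002]
 [-0.001 -0.003 -0.002  0.001  0.002 -0.   ]
 [-0.    -0.    -0.001  0.001  0.002  0.   ]]
1 0.032 0 err 0.0 [ 0.65  0.34 -0.43  0.   -0.8   1.23]
1 0.032 8 err 0.0 [ 0.69  0.28 -0.58  0.09 -0.58  1.12]
1 0.032 14 err 0.0 [ 0.71  0.23 -0.73  0.25 -0.39  0.96]
1 0.032 18 err 0.0 [ 0.67  0.2  -0.89  0.55 -0.21  0.69]
1 0.032 22 err 0.0119 [ 0.51  0.17 -1.02  1.05 -0.06  0.34]
1 0.032 28 err 0.0384 [ 0.57  0.16 -0.98  0.76 -0.05  0.58]
1 0.1 0 err 0.0 [ 0.68  0.22 -0.
[... 287 characters left out ...]
0.17  0.51]
-1 0.032 0 err 0.0 [ 0.65  0.34 -0.43  0.   -0.8  -1.91]
-1 0.032 8 err 0.0 [ 0.69  0.28 -0.58  0.09 -0.58 -2.02]
-1 0.032 14 err 0.0 [ 0.71  0.23 -0.73  0.25 -0.39 -2.18]
-1 0.032 18 err 0.0 [ 0.67  0.2  -0.89  0.55 -0.21 -2.45]
-1 0.032 22 err 0.0119 [ 0.51  0.17 -1.02  1.05 -0.06 -2.8 ]
-1 0.032 28 err 0.0384 [ 0.57  0.16 -0.98  0.76 -0.05 -2.56]
-1 0.1 0 err 0.0 [ 0.68  0.22 -0.43 -0.   -0.91 -1.93]
-1 0.1 8 err 0.0 [ 0.71  0.15 -0.58  0.08 -0.72 -2.03]
-1 0.1 14 err 0.0 [ 0.74  0.09 -0.71  0.19 -0.56 -2.15]
-1 0.1 18 err 0.0 [ 0.75  0.06 -0.81  0.32 -0.43 -2.28]
-1 0.1 22 err 0.0 [ 0.72  0.03 -0.95  0.57 -0.28 -2.5 ]
-1 0.1 28 err 0.0189 [ 0.64  0.01 -1.02  0.76 -0.17 -2.63]
```

```bash
python3 - <<'E'
from h import *
rel(W([-.01,0,.095]),toolR(16));
B=np.eye(4);B[:3,:3]=toolR(16);B[:3,3]=W([-.01,0,.095])+B[:3,2]*.005
rel(W([0,0,.032]),toolR(16),B)
E
```

```text
trans [-2.76, -0.53, 0.84] rot [-0.6, -9.8, 0.0]
trans [2.29, 0.0, 5.95] rot [0.0, 0.0, 0.0]
```

Emit:
move_arm([
  {"translation": [-1,-0.2,0],"rot": [-0.2,-2,0],"hand": 0.3},
  {"translation": [-2,-0.4,0.4],"rot": [-0.4,-6,0],"hand": 0.3},
  {"translation": [-2.75,-0.55,0.85],"rot": [-0.6,-9.8,0],"hand": 0.3},
  {"translation": [-2.75,-0.55,0.85],"rot": [-0.6,-9.8,0],"hand": 0.3},
  {"translation": [-2.75,-0.55,0.85],"rot": [-0.6,-9.8,0],"hand": 0.3},
  {"translation": [-2.75,-0.55,0.85],"rot": [-0.6,-9.8,0],"hand": 0.3},
])

```text
t: 11.93
eef_pos: [0.5035, 0.1627, 0.1315]
ee_rot: [-3.14, -0.283, 0.317]
force: [-0.5, 0.0, 0.4]
width: 0.061
gripper_force: 0.0
```

```bash
python3 th.py;python3 - <<'E'
from h import *
rel(W([0,0,.032]),toolR(16))
E
```

```text
t 11.93 q [ 0.76  0.07 -0.78  0.26 -0.47  0.91] p [0.5035 0.1627 0.1315] rpy [-3.14  -0.283  0.317] F [-0.5  0.   0.4] w 0.061 gf 0.0
grasp in well [-0.00880909  0.0020092   0.09713869]
r 0.10142844549879049 th 0.4578455649413709 F well [-0.24838663  0.20844764  0.58829706]
trans [2.19, 0.22, 6.2] rot [-0.1, -0.2, 0.1]
```

Emit:
move_arm([
  {"translation": [0.5,0.2,1.5],"rot": [0,0,0],"hand": 0.3},
  {"translation": [1.1,0.2,3],"rot": [0,0,0],"hand": 0.3},
  {"translation": [1.6,0.2,4.5],"rot": [0,0,0],"hand": 0.3},
  {"translation": [2,0.2,5.5],"rot": [0,0,0],"hand": 0.3},
  {"translation": [2.2,0.2,6.2],"rot": [0,0,0],"hand": 0.3},
  {"translation": [2.2,0.2,6.2],"rot": [0,0,0],"hand": 0.3},
])

```text
t: 12.43
eef_pos: [0.5404, 0.1711, 0.0758]
ee_rot: [-3.142, -0.279, 0.316]
force: [-0.1, -0.2, 0.1]
width: 0.0614
gripper_force: 0.0
```

```bash
python3 th.py
```

```text
t 12.43 q [ 0.7   0.22 -0.8   0.35 -0.31  0.87] p [0.5404 0.1711 0.0758] rpy [-3.142 -0.279  0.316] F [-0.1 -0.2  0.1] w 0.0614 gf 0.0
grasp in well [-0.00165277 -0.00135923  0.03027412]
r 0.08497406100644966 th -0.2597819050937055 F well [-0.1399371  -0.15587533  0.16069545]
```

Emit:
move_arm([
  {"translation": [0,0,0],"rot": [0,0,0],"hand": 0.8},
  {"translation": [0,0,0],"rot": [0,0,0],"hand": 0.8},
  {"translation": [0,0,0],"rot": [0,0,0],"hand": 0.8},
  {"translation": [0,0,0],"rot": [0,0,0],"hand": 0.8},
  {"translation": [0,0,0],"rot": [0,0,0],"hand": 0.8},
  {"translation": [0,0,0],"rot": [0,0,0],"hand": 0.8},
], squeeze=15)

```text
t: 12.93
eef_pos: [0.5409, 0.172, 0.0772]
ee_rot: [-3.14, -0.282, 0.316]
force: [-2.8, 2.5, 0.7]
width: 0.0269
gripper_force: 1.0
```

```bash
python3 th.py
```

```text
t 12.93 q [ 0.7   0.22 -0.8   0.34 -0.31  0.87] p [0.5409 0.172  0.0772] rpy [-3.14  -0.282  0.316] F [-2.8  2.5  0.7] w 0.0269 gf 1.0
grasp in well [-0.00039029 -0.00064142  0.03115248]
r 0.08354405201927428 th -0.25306334636898037 F well [-1.33656634  3.26244596  1.45515717]
```

Emit:
move_arm([
  {"translation": [0,0,0],"rot": [0,0,0],"hand": 0.85},
  {"translation": [0,0,0],"rot": [0,0,0],"hand": 0.85},
  {"translation": [0,0,0],"rot": [0,0,0],"hand": 0.85},
  {"translation": [0,0,0],"rot": [0,0,0],"hand": 0.85},
], squeeze=45)

```text
t: 13.27
eef_pos: [0.5409, 0.172, 0.0772]
ee_rot: [-3.14, -0.281, 0.316]
force: [-3.9, 0.6, 6.0]
width: 0.0256
gripper_force: 45.0
```

```bash
cat > plan.py <<'E'
from kin import *
T0=tool();np.save('Tseat.npy',T0);st()
# lift along ez keeping orientation; check IK then candidate turning place
Rt=T0[:3,:3];q=arm.get_state()['q'];F=frames()
print('F well',arm.get_state()['force']@F)
for h in(.02,.04,.06,.08,.10,.13):
    x,e=ik(T0[:3,3]+F[:,2]*h,Rt,q);print('lift',h,round(e,4),np.round(x,2));q=x
print('lift 6.5 in tool axes', np.round(Rt.T@F[:,2]*6.5,2))
for ctr in ([-.06,-.03,.16],[-.05,-.03,.14],[-.08,-.03,.18],[-.04,-.03,.2]):
  for lean in (0,10,16):
    out=[]
    for fl in(0,-60,-120,-180,60,120,180):
        G=toolR(lean,1,fl);x,e=ik(W(ctr)+G[:,2]*.005,G,q);out.append((fl,round(e,3),[round(float(v),1) for v in x[[2,4,5]]]))
    print(ctr,lean,np.round(W(ctr),3),out)
E
python3 plan.py
```

```text
t 13.27 q [ 0.7   0.22 -0.8   0.34 -0.31  0.87] p [0.5409 0.172  0.0772] rpy [-3.14  -0.281  0.316] F [-3.9  0.6  6. ] w 0.0256 gf 45.0
F well [-0.31850436  1.74660023  6.9133747 ]
lift 0.02 0.0 [ 0.72  0.18 -0.79  0.31 -0.36  0.89]
lift 0.04 0.0 [ 0.73  0.14 -0.78  0.28 -0.41  0.92]
lift 0.06 0.0 [ 0.74  0.09 -0.76  0.26 -0.47  0.93]
lift 0.08 0.0 [ 0.75  0.05 -0.75  0.24 -0.52  0.94]
lift 0.1 0.0 [ 0.77  0.01 -0.74  0.22 -0.57  0.95]
lift 0.13 0.0 [ 0.79 -0.04 -0.72  0.21 -0.65  0.95]
lift 6.5 in tool axes [-1.34 -0.01 -6.36]
[-0.06, -0.03, 0.16] 0 [0.441 0.109 0.168] [(0, np.float64(0.0), [-0.6, -0.9, 1.2]), (-60, np.float64(0.0), [-0.6, -0.9, 2.3]), (-120, np.float64(0.039), [-0.7, -0.9, 3.0]), (-180, np.float64(0.174), [-1.0, -0.7, 3.0]), (60, np.float64(0.0), [-0.6, -0.9, 0.2]), (120, np.float64(0.0), [-0.6, -0.9, -0.9]), (180, np.float64(0.174), [-1.0, -0.7, 3.0])]
[-0.06, -0.03, 0.16] 10 [0.441 0.109 0.168] [(0, np.float64(0.0), [-0.7, -0.7, 1.1]), (-60, np.float64(0.0), [-0.7, -0.7, 2.1]), (-120, np.float64(0.015), [-0.8, -0.7, 3.0]), (-180, np.float64(0.148), [-1.0, -0.6, 3
[... 2951 characters left out ...]
0.04, -0.03, 0.2] 10 [0.44  0.108 0.213] [(0, np.float64(0.0), [-0.7, -0.9, 1.1]), (-60, np.float64(0.0), [-0.7, -0.9, 2.1]), (-120, np.float64(0.018), [-0.7, -0.8, 3.0]), (-180, np.float64(0.151), [-1.0, -0.8, 3.0]), (60, np.float64(0.0), [-0.7, -0.9, 0.0]), (120, np.float64(0.0), [-0.7, -0.9, -1.0]), (180, np.float64(0.151), [-1.0, -0.8, 3.0])]
[-0.04, -0.03, 0.2] 16 [0.44  0.108 0.213] [(0, np.float64(0.0), [-0.8, -0.7, 1.0]), (-60, np.float64(0.0), [-0.8, -0.7, 2.0]), (-120, np.float64(0.004), [-0.8, -0.7, 3.0]), (-180, np.float64(0.137), [-1.0, -0.8, 3.0]), (60, np.float64(0.0), [-0.8, -0.7, -0.1]), (120, np.float64(0.0), [-0.8, -0.7, -1.1]), (180, np.float64(0.137), [-1.0, -0.8, 3.0])]
```

Emit:
move_arm([
  {"translation": [0,0,0],"rot": [0,0.7,0],"hand": 0.85},
  {"translation": [0,0,0],"rot": [0,1.4,0],"hand": 0.85},
  {"translation": [0,0,0],"rot": [0,2,0],"hand": 0.85},
  {"translation": [0,0,0],"rot": [0,2.4,0],"hand": 0.85},
  {"translation": [0,0,0],"rot": [0,2.4,0],"hand": 0.85},
], squeeze=12)

```text
t: 13.68
eef_pos: [0.5401, 0.1713, 0.0764]
ee_rot: [-3.141, -0.322, 0.316]
force: [-0.6, 3.0, 0.4]
width: 0.0261
gripper_force: 12.0
```

```bash
python3 th.py; python3 - <<'E'
from h import *
T=tool();F=frames();np.save('Tseat.npy',T);e=np.round(T[:3,:3].T@F,3);print('tool axes of ex,ez',e[:,0],e[:,2])
print('lean',np.degrees(np.arctan2(T[:2,2]@[np.cos(psi),np.sin(psi)],-T[2,2])))
E
```

```text
t 13.68 q [ 0.66  0.2  -0.91  0.6  -0.19  0.65] p [0.5401 0.1713 0.0764] rpy [-3.141 -0.322  0.316] F [-0.6  3.   0.4] w 0.0261 gf 12.0
grasp in well [-0.00176971 -0.00111469  0.03093719]
r 0.08493654339719842 th -0.25186884169544194 F well [0.5019115  2.99514483 0.15190297]
tool axes of ex,ez [ 0.986  0.002 -0.166] [-0.166 -0.001 -0.986]
lean 18.460705783881398
```

Emit:
move_arm([
  {"translation": [0,0,0],"rot": [0,0,0],"hand": 0.85},
  {"translation": [-0.1,0,-0.5],"rot": [0,0,0],"hand": 0.85},
  {"translation": [-0.2,0,-1.2],"rot": [0,0,0],"hand": 0.85},
  {"translation": [-0.35,0,-2.1],"rot": [0,0,0],"hand": 0.85},
  {"translation": [-0.5,0,-3.1],"rot": [0,0,0],"hand": 0.85},
  {"translation": [-0.7,0,-4.1],"rot": [0,0,0],"hand": 0.85},
  {"translation": [-0.9,0,-5.3],"rot": [0,0,0],"hand": 0.85},
  {"translation": [-0.9,0,-5.4],"rot": [0,0,0],"hand": 0.85},
], squeeze=30)

```text
t: 14.35
eef_pos: [0.5161, 0.1641, 0.1263]
ee_rot: [-3.139, -0.323, 0.315]
force: [1.0, -0.2, -2.6]
width: 0.0257
gripper_force: 30.0
```

```bash
python3 th.py; python3 - <<'E'
from h import *
T,im,d=snap('side')
c=im[180:330,190:390];cv2.imwrite('pics/side4.png',cv2.resize(c,None,fx=4,fy=4,interpolation=cv2.INTER_CUBIC)[:,:,::-1])
T,im,d=snap('wrist','w3.png')
for l in('tray_post','tray'): print(l,[(p,c,np.round((p-WELL)@frames(),4)) for p,c in find(l,'wrist',T)])
E
```

```text
t 14.35 q [ 0.74  0.08 -0.83  0.35 -0.38  0.83] p [0.5161 0.1641 0.1263] rpy [-3.139 -0.323  0.315] F [ 1.  -0.2 -2.6] w 0.0257 gf 30.0
grasp in well [-0.00053038 -0.00052058  0.08673815]
r 0.08942535871991981 th 0.3978538231610251 F well [-0.38607804 -0.4652046  -2.72926472]
tray_post [(array([0.5132, 0.1606, 0.1294]), 0.9, array([-0.0033, -0.0029,  0.0863]))]
tray [(array([0.5274, 0.1641, 0.1023]), 0.7, array([-0.0031, -0.004 ,  0.0556]))]
```

View pics/side4.png

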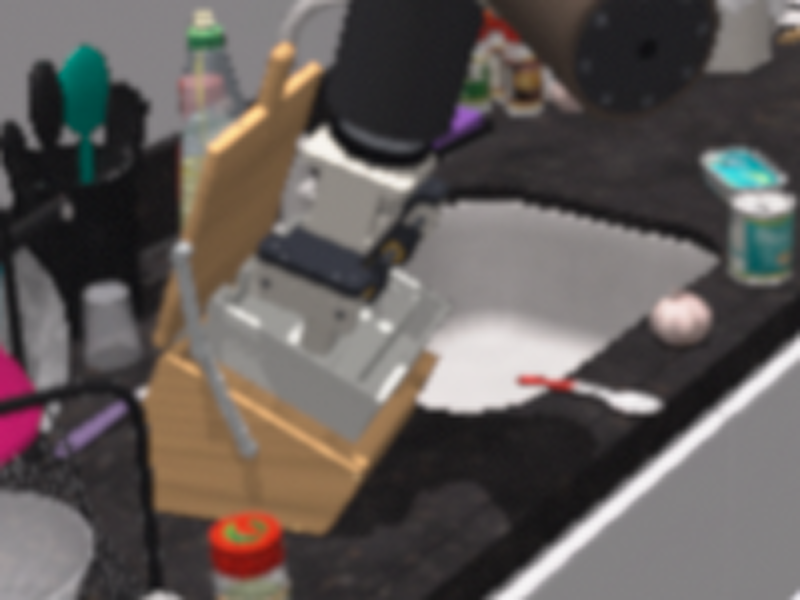

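Emit:
move_arm([
  {"translation": [-0.5,0,0.1],"rot": [0,0,0],"hand": 0.85},
  {"translation": [-1,0,0.2],"rot": [0,0,0],"hand": 0.85},
  {"translation": [-0.9,0,0.5],"rot": [0,0,0],"hand": 0.85},
  {"translation": [-0.9,0,0.8],"rot": [0,0,0],"hand": 0.85},
  {"translation": [-0.9,0,0.9],"rot": [0,0,0],"hand": 0.85},
  {"translation": [-0.9,0,0.9],"rot": [0,0,0],"hand": 0.85},
], squeeze=14)

```text
t: 15.05
eef_pos: [0.5112, 0.1619, 0.1134]
ee_rot: [-3.141, -0.322, 0.316]
force: [-0.0, -0.5, -2.6]
width: 0.0257
gripper_force: 14.0
```

```bash
python3 th.py
```

```text
t 15.05 q [ 0.74  0.09 -0.87  0.41 -0.33  0.78] p [0.5112 0.1619 0.1134] rpy [-3.141 -0.322  0.316] F [-0.  -0.5 -2.6] w 0.0257 gf 14.0
grasp in well [-0.01129729 -0.00107513  0.07788565]
r 0.0964178361174766 th 0.2679038227210301 F well [-1.36349893 -0.43951045 -2.23852218]
```

Emit:
move_arm([
  {"translation": [0.15,0,0.25],"rot": [0,0,0],"hand": 0.85},
  {"translation": [0.35,0,0.55],"rot": [0,0,0],"hand": 0.85},
  {"translation": [0.5,0,0.85],"rot": [0,0,0],"hand": 0.85},
  {"translation": [0.65,0,1.1],"rot": [0,0,0],"hand": 0.85},
  {"translation": [0.65,0,1.1],"rot": [0,0,0],"hand": 0.85},
], squeeze=12)

```text
t: 15.47
eef_pos: [0.5206, 0.1651, 0.1049]
ee_rot: [-3.141, -0.322, 0.315]
force: [-0.8, 0.3, -2.2]
width: 0.0261
gripper_force: 12.0
```

```bash
python3 th.py; python3 - <<'E'
from h import *
T,im,d=snap('wrist')
C=cloud('wrist',T,d);L=(C-WELL)@frames();np.save('w4.npy',np.dstack([L,im,d]))
for l in('tray_post','tray'): print(l,[(p,c,np.round((p-WELL)@frames(),4)) for p,c in find(l,'wrist',T)])
E
```

```text
t 15.47 q [ 0.72  0.12 -0.87  0.43 -0.3   0.77] p [0.5206 0.1651 0.1049] rpy [-3.141 -0.322  0.315] F [-0.8  0.3 -2.2] w 0.0261 gf 12.0
grasp in well [-0.00652217 -0.00090417  0.06571271]
r 0.08892141852489518 th 0.15213136671833077 F well [-1.6659838   0.53689316 -1.64493533]
tray_post [(array([0.5166, 0.1609, 0.1087]), 0.85, array([-0.0101, -0.0037,  0.0665]))]
tray [(array([0.5262, 0.164 , 0.0782]), 0.96, array([-0.0155, -0.0037,  0.0348]))]
```

Emit:
move_arm([
  {"translation": [0.12,0,0.3],"rot": [0,0,0],"hand": 0.85},
  {"translation": [0.25,0,0.6],"rot": [0,0,0],"hand": 0.85},
  {"translation": [0.35,0,0.9],"rot": [0,0,0],"hand": 0.85},
  {"translation": [0.4,0,1.1],"rot": [0,0,0],"hand": 0.85},
  {"translation": [0.4,0,1.1],"rot": [0,0,0],"hand": 0.85},
], squeeze=12)

```text
t: 16.03
eef_pos: [0.5275, 0.1675, 0.096]
ee_rot: [-3.141, -0.323, 0.316]
force: [0.2, 0.9, -2.7]
width: 0.026
gripper_force: 12.0
```

```bash
python3 th.py; python3 - <<'E'
from h import *
T,im,d=snap('wrist')
for l in('tray_post','tray'): print(l,[(p,c,np.round((p-WELL)@frames(),4)) for p,c in find(l,'wrist',T)])
T,im,d=snap('side')
for l in('tray_post','tray'): print(l,[(p,c,np.round((p-WELL)@frames(),4)) for p,c in find(l,'side',T)])
E
```

```text
t 16.03 q [ 0.71  0.15 -0.88  0.47 -0.27  0.75] p [0.5275 0.1675 0.096 ] rpy [-3.141 -0.323  0.316] F [ 0.2  0.9 -2.7] w 0.026 gf 12.0
grasp in well [-0.00428657 -0.0007843   0.05437278]
r 0.08539859522999031 th 0.025722026591027305 F well [-0.87701557  0.76515849 -2.58619738]
tray_post [(array([0.5223, 0.166 , 0.0977]), 0.92, array([-0.009 , -0.0006,  0.0535]))]
tray [(array([0.532 , 0.1652, 0.0705]), 0.57, array([-0.0139, -0.0044,  0.0253]))]
tray_post [(array([0.5226, 0.17  , 0.0989]), 0.86, array([-0.0071,  0.0031,  0.0539]))]
tray [(array([0.5281, 0.1704, 0.0687]), 0.6, array([-0.0166,  0.0018,  0.0247]))]
```

```bash
cat > tilt.py <<'E'
from h import *
import sys
def tilt(n,f=None,save=True):
    T,im,d=snap(n,f);C=cloud(n,T,d);L=(C-WELL)@frames();TT=tool()
    hsv=cv2.cvtColor(im,cv2.COLOR_RGB2HSV)
    g=TT[:3,3]-.005*TT[:3,2];Q=(C-g)@TT[:3,:3]  # tool frame at grasp
    m=(d>0)&(hsv[...,1]<60)&(np.linalg.norm(Q,axis=-1)<.12)
    # planes in tool frame; tray floor/rim normals lie in tool x-z plane: n=(sin a,0,-cos a)
    P=Q[m]
    best=[]
    for a in np.arange(-30,31,1.):
        r=np.radians(a);nn=np.array([np.sin(r),0,-np.cos(r)]);h=P@nn
        hist,ed=np.histogram(h,np.arange(-.04,.03,.001));best.append((hist.max(),a,round(ed[hist.argmax()]+.0005,4)))
    best.sort(reverse=True);print(n,len(P),best[:6])
if __name__=='__main__':
    tilt('wrist','w5.png');tilt('scene')
E
python3 tilt.py; python3 - <<'E'
import sys;sys.path.insert(0,'.')
E
```

```text
wrist 165369 [(np.int64(15037), np.float64(11.0), np.float64(-0.0275)), (np.int64(14101), np.float64(13.0), np.float64(-0.0265)), (np.int64(13094), np.float64(12.0), np.float64(-0.0275)), (np.int64(12328), np.float64(10.0), np.float64(-0.0285)), (np.int64(11707), np.float64(14.0), np.float64(-0.0255)), (np.int64(9366), np.float64(9.0), np.float64(-0.0285))]
scene 2267 [(np.int64(57), np.float64(30.0), np.float64(-0.0105)), (np.int64(55), np.float64(29.0), np.float64(-0.0085)), (np.int64(54), np.float64(23.0), np.float64(-0.0015)), (np.int64(53), np.float64(28.0), np.float64(-0.0075)), (np.int64(53), np.float64(27.0), np.float64(-0.0065)), (np.int64(53), np.float64(15.0), np.float64(-0.0305))]
```

View pics/w5.png

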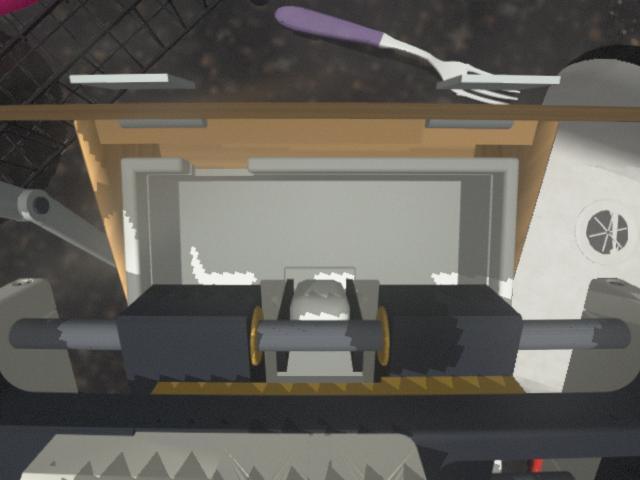

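```bash
python3 - <<'E'
from h import *
T=tool();F=frames();g=T[:3,3]-.005*T[:3,2];Rt=T[:3,:3]
rel(g+F[:,2]*.04,Rt);rel(g+F[:,2]*.075,Rt);rel(W([-.05,-.03,.155]),toolR(16.5))
E
```

```text
trans [-0.66, -0.01, -3.95] rot [0.0, 0.0, 0.0]
trans [-1.24, -0.01, -7.4] rot [0.0, 0.0, 0.0]
trans [-6.16, 2.9, -9.13] rot [-0.1, -2.0, 0.1]
```

Emit:
move_arm([
  {"translation": [0,0,0],"rot": [0,0,0],"hand": 0.85},
  {"translation": [-0.2,0,-1],"rot": [0,0,0],"hand": 0.85},
  {"translation": [-0.4,0,-2.5],"rot": [0,0,0],"hand": 0.85},
  {"translation": [-0.7,0,-4],"rot": [0,0,0],"hand": 0.85},
  {"translation": [-1,0,-6],"rot": [0,0,0],"hand": 0.85},
  {"translation": [-2.5,0.8,-7.8],"rot": [0,0,0],"hand": 0.85},
  {"translation": [-4.5,2,-8.8],"rot": [0,-1,0],"hand": 0.85},
  {"translation": [-6.2,2.9,-9.2],"rot": [0,-2,0],"hand": 0.85},
], squeeze=35)

```text
t: 17.1
eef_pos: [0.4515, 0.1119, 0.165]
ee_rot: [-3.139, -0.289, 0.316]
force: [0.2, 0.1, -3.5]
width: 0.0259
gripper_force: 35.0
```

```bash
python3 th.py; python3 tilt.py
```

```text
t 17.1 q [ 0.76 -0.1  -0.85  0.23 -0.57  0.95] p [0.4515 0.1119 0.165 ] rpy [-3.139 -0.289  0.316] F [ 0.2  0.1 -3.5] w 0.0259 gf 35.0
grasp in well [-0.05069338 -0.03020888  0.15725503]
r 0.1698434188633165 th 0.6579733063607887 F well [-1.44684102  0.07097849 -3.2016995 ]
wrist 155371 [(np.int64(15435), np.float64(11.0), np.float64(-0.0265)), (np.int64(14879), np.float64(12.0), np.float64(-0.0255)), (np.int64(11865), np.float64(10.0), np.float64(-0.0275)), (np.int64(11618), np.float64(13.0), np.float64(-0.0255)), (np.int64(10850), np.float64(14.0), np.float64(-0.0245)), (np.int64(10093), np.float64(9.0), np.float64(-0.0275))]
scene 2760 [(np.int64(78), np.float64(30.0), np.float64(-0.0105)), (np.int64(66), np.float64(27.0), np.float64(-0.0075)), (np.int64(66), np.float64(16.0), np.float64(0.0015)), (np.int64(63), np.float64(28.0), np.float64(-0.0095)), (np.int64(62), np.float64(29.0), np.float64(-0.0095)), (np.int64(62), np.float64(26.0), np.float64(-0.0075))]
```

Emit:
move_arm([
  {"translation": [0,0,0],"rot": [0,0,4],"hand": 0.85},
  {"translation": [0,0,0],"rot": [0,0,10],"hand": 0.85},
  {"translation": [0,0,0],"rot": [0,0,17],"hand": 0.85},
  {"translation": [0,0,0],"rot": [0,0,24],"hand": 0.85},
  {"translation": [0,0,0],"rot": [0,0,31],"hand": 0.85},
  {"translation": [0,0,0],"rot": [0,0,38],"hand": 0.85},
  {"translation": [0,0,0],"rot": [0,0,45],"hand": 0.85},
  {"translation": [0,0,0],"rot": [0,0,50],"hand": 0.85},
])

```text
t: 17.87
eef_pos: [0.4528, 0.1127, 0.1638]
ee_rot: [-2.917, -0.181, -0.584]
force: [0.1, -0.1, -2.5]
width: 0.0259
gripper_force: 35.0
```

```bash
python3 th.py
```

```text
t 17.87 q [ 0.76 -0.09 -0.85  0.23 -0.57  0.07] p [0.4528 0.1127 0.1638] rpy [-2.917 -0.181 -0.584] F [ 0.1 -0.1 -2.5] w 0.0259 gf 35.0
grasp in well [-0.04993522 -0.02984439  0.15549159]
r 0.1681443041852483 th 0.6526886877816908 F well [-1.10984527 -0.08425548 -2.28370345]
```

Right direction; continue.

Emit:
move_arm([
  {"translation": [0,0,0],"rot": [0,0,6],"hand": 0.85},
  {"translation": [0,0,0],"rot": [0,0,13],"hand": 0.85},
  {"translation": [0,0,0],"rot": [0,0,20],"hand": 0.85},
  {"translation": [0,0,0],"rot": [0,0,27],"hand": 0.85},
  {"translation": [0,0,0],"rot": [0,0,34],"hand": 0.85},
  {"translation": [0,0,0],"rot": [0,0,41],"hand": 0.85},
  {"translation": [0,0,0],"rot": [0,0,48],"hand": 0.85},
  {"translation": [0,0,0],"rot": [0,0,55],"hand": 0.85},
])

```text
t: 18.53
eef_pos: [0.4528, 0.1127, 0.1638]
ee_rot: [-2.863, 0.076, -1.512]
force: [-1.1, -0.4, -2.4]
width: 0.0261
gripper_force: 35.0
```

Emit:
move_arm([
  {"translation": [0,0,0],"rot": [0,0,7],"hand": 0.85},
  {"translation": [0,0,0],"rot": [0,0,14],"hand": 0.85},
  {"translation": [0,0,0],"rot": [0,0,21],"hand": 0.85},
  {"translation": [0,0,0],"rot": [0,0,28],"hand": 0.85},
  {"translation": [0,0,0],"rot": [0,0,35],"hand": 0.85},
  {"translation": [0,0,0],"rot": [0,0,42],"hand": 0.85},
  {"translation": [0,0,0],"rot": [0,0,49],"hand": 0.85},
  {"translation": [0,0,0],"rot": [0,0,55],"hand": 0.85},
])

```text
t: 19.2
eef_pos: [0.4528, 0.1127, 0.1638]
ee_rot: [-3.043, 0.271, -2.47]
force: [-0.4, -0.1, -2.1]
width: 0.0257
gripper_force: 35.0
```

```bash
python3 th.py; python3 - <<'E'
from h import *
rel(W([-.05,-.03,.155]),toolR(16.5,-1))
E
```

```text
t 19.2 q [ 0.76 -0.09 -0.85  0.23 -0.57 -1.85] p [0.4528 0.1127 0.1638] rpy [-3.043  0.271 -2.47 ] F [-0.4 -0.1 -2.1] w 0.0257 gf 35.0
grasp in well [-0.04993539 -0.02985741  0.15549589]
r 0.16814713345651736 th 0.6527079777825325 F well [-1.33200378 -0.02906893 -1.6663152 ]
trans [0.0, -0.02, 0.05] rot [0.1, 0.0, 19.7]
```

Emit:
move_arm([
  {"translation": [0,0,0],"rot": [0,0,7],"hand": 0.85},
  {"translation": [0,0,0],"rot": [0,0,14],"hand": 0.85},
  {"translation": [0,0,0],"rot": [0,0,19.7],"hand": 0.85},
  {"translation": [0,0,0],"rot": [0,0,19.7],"hand": 0.85},
  {"translation": [0,0,0],"rot": [0,0,19.7],"hand": 0.85},
])

```text
t: 19.62
eef_pos: [0.4527, 0.1126, 0.1638]
ee_rot: [-3.14, 0.288, -2.817]
force: [-0.0, -0.1, -3.2]
width: 0.0258
gripper_force: 35.0
```

```bash
python3 th.py; python3 tilt.py; python3 - <<'E'
from h import *
for n in('side','scene','wrist'):
    T,im,d=snap(n)
    for l in('tray_post','tray','tray_notch'): print(n,l,[(c,np.round((p-WELL)@frames(),4)) for p,c in find(l,n,T)])
# precise box frame check from wrist depth: side wall tops and front wall
T,im,d=snap('wrist','w6.png');C=cloud('wrist',T,d);L=(C-WELL)@frames()
hsv=cv2.cvtColor(im,cv2.COLOR_RGB2HSV)
m=(d>0)&(hsv[...,1]>70)&(hsv[...,0]>8)&(hsv[...,0]<28)&(abs(L[...,2]-.048)<.006)&(abs(L[...,1])<.1)&(abs(L[...,0])<.1)
P=L[m];print(m.sum(),np.percentile(P,[1,99],axis=0))
E
```

```text
t 19.62 q [ 0.76 -0.09 -0.85  0.23 -0.57 -2.19] p [0.4527 0.1126 0.1638] rpy [-3.14   0.288 -2.817] F [-0.  -0.1 -3.2] w 0.0258 gf 35.0
grasp in well [-0.05005    -0.02992182  0.15555813]
r 0.16827543370601006 th 0.6525687042602236 F well [-1.5509468  -0.05045441 -2.85399158]
wrist 156335 [(np.int64(15087), np.float64(11.0), np.float64(-0.0275)), (np.int64(13869), np.float64(12.0), np.float64(-0.0265)), (np.int64(13689), np.float64(13.0), np.float64(-0.0265)), (np.int64(11949), np.float64(10.0), np.float64(-0.0285)), (np.int64(11663), np.float64(14.0), np.float64(-0.0255)), (np.int64(9716), np.float64(9.0), np.float64(-0.0285))]
scene 2769 [(np.int64(149), np.float64(12.0), np.float64(-0.0285)), (np.int64(148), np.float64(11.0), np.float64(-0.0285)), (np.int64(142), np.float64(10.0), np.float64(-0.0295)), (np.int64(136), np.float64(13.0), np.float64(-0.0275)), (np.int64(130), np.float64(14.0), np.float64(-0.0275)), (np.int64(126), np.float64(9.0), np.float64(-0.0295))]
side tray_post [(0.89, array([-0.0473, -0.029 ,  0.1556]))]
side tray [(0.68, array([-0.0513, -0.026 ,  0.1244])), (
[... 492 characters left out ...]
,  0.1719]))]Traceback (most recent call last):
  File "<stdin>", line 9, in <module>
    return _quantile_unchecked(
        a, q, axis, out, overwrite_input, method, keepdims, weights)
    return _ureduce(a,
                    func=_quantile_ureduce_func,
    ...<5 lines>...
                    overwrite_input=overwrite_input,
                    method=method)
    r = func(a, **kwargs)
    result = _quantile(arr,
                       quantiles=q,
    ...<2 lines>...
                       out=out,
                       weights=wgt)
    slices_having_nans = np.isnan(arr[-1, ...])
                                  ~~~^^^^^^^^^
IndexError: index -1 is out of bounds for axis 0 with size 0
```

```bash
cat > rim.py <<'E'
from h import *
def rim(n,a=11.5,f=None):
    T,im,d=snap(n,f);C=cloud(n,T,d);TT=tool();g=TT[:3,3]-.005*TT[:3,2]
    r=np.radians(a);nn=TT[:3,:3]@[np.sin(r),0,-np.cos(r)];y=TT[:3,1]
    # tray frame guess: z=nn ; box-y = -(-1)*... tool y=+ey when flipped
    ey=y*np.sign(y@frames()[:,1]);ex=np.cross(ey,nn);Q=(C-g)@np.c_[ex,ey,nn]+[0,0,.032]
    m=(d>0)&(abs(Q[...,2]-.046)<.004)&(abs(Q[...,0])<.085)&(abs(Q[...,1])<.095)
    P=Q[m];print(n,m.sum(),'z med',np.median(P[:,2]))
    for lo,hi in((-.07,-.06),(-.02,-.005),(.01,.03),(.05,.07)):
        k=(P[:,1]>lo)&(P[:,1]<hi)
        if k.sum()>20: print('  y',lo,'x ext',np.round(np.percentile(P[k,0],[.5,99.5]),4))
    for lo,hi in((-.06,-.04),(-.03,-.01),(.01,.03),(.04,.06)):
        k=(P[:,0]>lo)&(P[:,0]<hi)
        if k.sum()>20: print('  x',lo,'y ext',np.round(np.percentile(P[k,1],[.5,99.5]),4),k.sum())
    m=(d>0)&(abs(Q[...,2]-.044)<.003)&(abs(Q[...,:2])<.02).all(-1)
    if m.any(): print('  post',m.sum(),np.round(np.percentile(Q[m],[2,98],axis=0),4)[:,:2].tolist())
for n in('wrist','scene','side'): rim(n,f='w7.png' if n=='wrist' else None)
print(arm.get_state()['t'])
E
python3 rim.py
```

```text
wrist 12278 z med 0.047221136535711014
  y -0.07 x ext [-0.069  -0.0632]
  y -0.02 x ext [-0.0688  0.0114]
  y 0.01 x ext [-0.0688  0.0113]
  y 0.05 x ext [-0.069  -0.0633]
  x -0.06 y ext [-0.0808  0.0787] 2015
  x -0.03 y ext [-0.0807  0.0786] 1914
  post 1562 [[-0.0115, -0.0166], [-0.0021, 0.0177]]
scene 278 z med 0.04542969318240718
  y 0.01 x ext [-0.0724 -0.0088]
  x -0.06 y ext [-0.0819  0.0797] 29
  x -0.03 y ext [-0.0825  0.0789] 48
  post 20 [[-0.0151, -0.0185], [-0.0079, 0.0141]]
side 254 z med 0.04541632436738707
  x -0.06 y ext [-0.082   0.0867] 31
  x -0.03 y ext [-0.0796  0.0846] 22
20.5167
```

```bash
python3 - <<'E'
from h import *
Rt=toolR(16.5,-1);rel(W([-.001,-.001,.115]),Rt)
e=np.round(Rt.T@frames(),3);print('ex',e[:,0],'ey',e[:,1],'ez',e[:,2])
E
```

```text
trans [-5.65, 2.86, 3.01] rot [0.1, -0.0, 0.4]
ex [-0.98  -0.    -0.199] ey [ 0.  1. -0.] ez [ 0.199 -0.    -0.98 ]
```

Emit:
move_arm([
  {"translation": [-1,0.5,0],"rot": [0.1,0,0.4],"hand": 0.85},
  {"translation": [-2.5,1.3,0],"rot": [0.1,0,0.4],"hand": 0.85},
  {"translation": [-4,2.1,0.5],"rot": [0.1,0,0.4],"hand": 0.85},
  {"translation": [-5.2,2.7,1.5],"rot": [0.1,0,0.4],"hand": 0.85},
  {"translation": [-5.6,2.85,2.5],"rot": [0.1,0,0.4],"hand": 0.85},
  {"translation": [-5.65,2.85,3],"rot": [0.1,0,0.4],"hand": 0.85},
  {"translation": [-5.65,2.85,3],"rot": [0.1,0,0.4],"hand": 0.85},
  {"translation": [-5.65,2.85,3],"rot": [0.1,0,0.4],"hand": 0.85},
])

```text
t: 21.18
eef_pos: [0.5027, 0.1587, 0.1506]
ee_rot: [-3.141, 0.286, -2.828]
force: [0.6, 0.7, -2.7]
width: 0.0258
gripper_force: 35.0
```

```bash
python3 th.py; python3 - <<'E'
from h import *
rel(W([-.001,-.001,.082]),toolR(16.5,-1))
# look at box front wall / tray front edge in same view
T,im,d=snap('wrist','w8.png');C=cloud('wrist',T,d);L=(C-WELL)@frames()
hsv=cv2.cvtColor(im,cv2.COLOR_RGB2HSV)
m=(d>0)&(abs(L[...,2]-.048)<.004)&(abs(L[...,1])<.1)&(L[...,0]<-.06)&(L[...,0]>-.1)
P=L[m];print('front wall',m.sum(),np.percentile(P,[1,99],axis=0))
for n in('scene','side'):
    T,im,d=snap(n);C=cloud(n,T,d);L=(C-WELL)@frames()
    cr=im[180:330,190:390] if n=='side' else im[120:270,220:420]
    cv2.imwrite(f'pics/{n}8.png',cv2.resize(cr,None,fx=4,fy=4,interpolation=cv2.INTER_CUBIC)[:,:,::-1])
    for l in('tray','tray_notch'): print(n,l,[(c,np.round((p-WELL)@frames(),4)) for p,c in find(l,n,T)])
E
```

```text
t 21.18 q [ 0.76  0.04 -0.76  0.25 -0.52 -2.22] p [0.5027 0.1587 0.1506] rpy [-3.141  0.286 -2.828] F [ 0.6  0.7 -2.7] w 0.0258 gf 35.0
grasp in well [-0.0016808  -0.00146019  0.11492075]
r 0.10512287098543238 th 0.6401449246057324 F well [-0.52513303  0.42512894 -2.72401957]
trans [-0.73, 0.05, 3.21] rot [-0.1, -0.1, -0.0]
front wall 406 [[-0.08144694 -0.08489188  0.0456413 ]
 [-0.07620733 -0.05612309  0.05032203]]
scene tray []
scene tray_notch [(0.97, array([-0.0748, -0.0432,  0.1314])), (0.4, array([-0.0037, -0.0008,  0.0796]))]
side tray [(0.91, array([-0.0024,  0.0012,  0.085 ])), (0.44, array([-0.2441, -0.2741,  0.0655]))]
side tray_notch [(0.55, array([-0.067 , -0.0398,  0.1307]))]
```

Emit:
move_arm([
  {"translation": [-0.2,0.05,1],"rot": [0,0,0],"hand": 0.85},
  {"translation": [-0.45,0.05,2],"rot": [0,0,0],"hand": 0.85},
  {"translation": [-0.7,0.05,3],"rot": [0,0,0],"hand": 0.85},
  {"translation": [-0.7,0.05,3.2],"rot": [0,0,0],"hand": 0.85},
  {"translation": [-0.7,0.05,3.2],"rot": [0,0,0],"hand": 0.85},
], squeeze=20)

```text
t: 21.95
eef_pos: [0.5177, 0.1641, 0.1218]
ee_rot: [-3.141, 0.287, -2.828]
force: [0.1, -0.9, -3.5]
width: 0.026
gripper_force: 20.0
```

```bash
python3 th.py; python3 - <<'E'
from h import *
rel(W([-.001,-.001,.060]),toolR(16.5,-1))
E
```

```text
t 21.95 q [ 0.74  0.11 -0.78  0.28 -0.44 -2.24] p [0.5177 0.1641 0.1218] rpy [-3.141  0.287 -2.828] F [ 0.1 -0.9 -3.5] w 0.026 gf 20.0
grasp in well [-0.00112883 -0.00095219  0.08205378]
r 0.0881622901692098 th 0.34660008465053244 F well [-1.82223376 -0.84017194 -2.99169766]
trans [-0.46, -0.0, 2.16] rot [-0.1, -0.1, -0.0]
```

Emit:
move_arm([
  {"translation": [-0.1,0,0.5],"rot": [0,0,0],"hand": 0.85},
  {"translation": [-0.2,0,1],"rot": [0,0,0],"hand": 0.85},
  {"translation": [-0.3,0,1.5],"rot": [0,0,0],"hand": 0.85},
  {"translation": [-0.4,0,1.9],"rot": [0,0,0],"hand": 0.85},
  {"translation": [-0.45,0,2.15],"rot": [0,0,0],"hand": 0.85},
  {"translation": [-0.45,0,2.15],"rot": [0,0,0],"hand": 0.85},
])

```text
t: 22.45
eef_pos: [0.5278, 0.1675, 0.1023]
ee_rot: [-3.141, 0.287, -2.828]
force: [0.7, 0.0, -1.9]
width: 0.0257
gripper_force: 20.0
```

```bash
python3 th.py; python3 tilt.py; python3 - <<'E'
from h import *
rel(W([-.001,-.001,.047]),toolR(16.5,-1))
rel(W([-.001,-.001,.032]),toolR(16.5,-1))
E
```

```text
t 22.45 q [ 0.72  0.16 -0.79  0.31 -0.38 -2.26] p [0.5278 0.1675 0.1023] rpy [-3.141  0.287 -2.828] F [ 0.7  0.  -1.9] w 0.0257 gf 20.0
grasp in well [-0.00081461 -0.00083163  0.05982029]
r 0.08240186994238616 th 0.09395483935314979 F well [-0.30894282 -0.21529013 -2.02779348]
wrist 158028 [(np.int64(14751), np.float64(12.0), np.float64(-0.0275)), (np.int64(14402), np.float64(11.0), np.float64(-0.0275)), (np.int64(14312), np.float64(13.0), np.float64(-0.0265)), (np.int64(12765), np.float64(10.0), np.float64(-0.0285)), (np.int64(11197), np.float64(14.0), np.float64(-0.0255)), (np.int64(9644), np.float64(9.0), np.float64(-0.0295))]
scene 2252 [(np.int64(89), np.float64(11.0), np.float64(-0.0285)), (np.int64(86), np.float64(13.0), np.float64(-0.0285)), (np.int64(86), np.float64(10.0), np.float64(-0.0285)), (np.int64(86), np.float64(8.0), np.float64(-0.0295)), (np.int64(84), np.float64(9.0), np.float64(-0.0295)), (np.int64(82), np.float64(12.0), np.float64(-0.0275))]
trans [-0.22, -0.02, 1.31] rot [-0.0, -0.0, -0.0]
trans [-0.52, -0.02, 2.78] rot [-0.0, -0.0, -0.0]
```

Free so far. Go on with small steps to the rim entry.

Emit:
move_arm([
  {"translation": [-0.1,0,0.4],"rot": [0,0,0],"hand": 0.85},
  {"translation": [-0.15,0,0.8],"rot": [0,0,0],"hand": 0.85},
  {"translation": [-0.2,0,1.1],"rot": [0,0,0],"hand": 0.85},
  {"translation": [-0.25,0,1.3],"rot": [0,0,0],"hand": 0.85},
  {"translation": [-0.3,0,1.6],"rot": [0,0,0],"hand": 0.85},
  {"translation": [-0.3,0,1.6],"rot": [0,0,0],"hand": 0.85},
], squeeze=15)

```text
t: 23.05
eef_pos: [0.5349, 0.1699, 0.0879]
ee_rot: [-3.141, 0.287, -2.828]
force: [0.2, -0.1, -2.9]
width: 0.0258
gripper_force: 15.0
```

```bash
python3 th.py
```

```text
t 23.05 q [ 0.71  0.19 -0.8   0.35 -0.33 -2.28] p [0.5349 0.1699 0.0879] rpy [-3.141  0.287 -2.828] F [ 0.2 -0.1 -2.9] w 0.0258 gf 15.0
grasp in well [-0.00098604 -0.00078251  0.0435715 ]
r 0.08223768070783997 th -0.10375426898748884 F well [-1.22873344 -0.17627665 -2.64304902]
```

Emit:
move_arm([
  {"translation": [-0.05,0,0.3],"rot": [0,0,0],"hand": 0.85},
  {"translation": [-0.1,0,0.5],"rot": [0,0,0],"hand": 0.85},
  {"translation": [-0.15,0,0.7],"rot": [0,0,0],"hand": 0.85},
  {"translation": [-0.2,0,0.9],"rot": [0,0,0],"hand": 0.85},
  {"translation": [-0.2,0,0.9],"rot": [0,0,0],"hand": 0.85},
])

```text
t: 23.47
eef_pos: [0.5392, 0.1713, 0.0801]
ee_rot: [-3.141, 0.287, -2.828]
force: [-0.1, -0.2, -2.4]
width: 0.0259
gripper_force: 15.0
```

```bash
python3 th.py
```

```text
t 23.47 q [ 0.7   0.21 -0.81  0.37 -0.31 -2.3 ] p [0.5392 0.1713 0.0801] rpy [-3.141  0.287 -2.828] F [-0.1 -0.2 -2.4] w 0.0259 gf 15.0
grasp in well [-0.00067894 -0.0007348   0.03454658]
r 0.08312795494105372 th -0.21249161967519292 F well [-1.25838351 -0.17314178 -2.09100988]
```

Emit:
move_arm([
  {"translation": [0,0,0.1],"rot": [0,0,0],"hand": 0.85},
  {"translation": [-0.05,0,0.2],"rot": [0,0,0],"hand": 0.85},
  {"translation": [-0.05,0,0.3],"rot": [0,0,0],"hand": 0.85},
  {"translation": [-0.1,0,0.4],"rot": [0,0,0],"hand": 0.85},
  {"translation": [-0.1,0,0.4],"rot": [0,0,0],"hand": 0.85},
], squeeze=10)

```text
t: 23.88
eef_pos: [0.5412, 0.172, 0.0769]
ee_rot: [-3.141, 0.288, -2.828]
force: [0.2, -0.1, -2.5]
width: 0.0258
gripper_force: 10.0
```

```bash
python3 th.py
```

```text
t 23.88 q [ 0.7   0.22 -0.81  0.38 -0.29 -2.31] p [0.5412 0.172  0.0769] rpy [-3.141  0.288 -2.828] F [ 0.2 -0.1 -2.5] w 0.0258 gf 10.0
grasp in well [-0.00029135 -0.00071531  0.03075713]
r 0.08353784267226871 th -0.2579410713022703 F well [-1.04842842 -0.17291414 -2.22793402]
```

Emit:
move_arm([
  {"translation": [0,0,0.1],"rot": [0,0,0],"hand": 0.85},
  {"translation": [-0.05,0,0.2],"rot": [0,0,0],"hand": 0.85},
  {"translation": [-0.05,0,0.2],"rot": [0,0,0],"hand": 0.85},
])

```text
t: 24.13
eef_pos: [0.5423, 0.1724, 0.0759]
ee_rot: [-3.141, 0.289, -2.828]
force: [-5.4, -1.7, 6.7]
width: 0.0259
gripper_force: 10.0
```

```bash
python3 th.py; python3 tilt.py|head -1
```

```text
t 24.13 q [ 0.7   0.22 -0.81  0.38 -0.29 -2.31] p [0.5423 0.1724 0.0759] rpy [-3.141  0.289 -2.828] F [-5.4 -1.7  6.7] w 0.0259 gf 10.0
grasp in well [ 0.00024749 -0.0006733   0.0293364 ]
r 0.08335437642944928 th -0.27601730870687835 F well [-1.87170187  0.0869163   8.61426561]
wrist 164795 [(np.int64(15465), np.float64(11.0), np.float64(-0.0255)), (np.int64(14617), np.float64(12.0), np.float64(-0.0255)), (np.int64(13722), np.float64(10.0), np.float64(-0.0265)), (np.int64(13679), np.float64(13.0), np.float64(-0.0245)), (np.int64(10855), np.float64(14.0), np.float64(-0.0235)), (np.int64(10249), np.float64(9.0), np.float64(-0.0275))]
```

```bash
cat > seat.py <<'E'
from h import *
import sys
f=sys.argv[1]
for n in('wrist','scene','side'):
    T,im,d=snap(n,f+n+'.png');C=cloud(n,T,d);L=(C-WELL)@frames()
    hsv=cv2.cvtColor(im,cv2.COLOR_RGB2HSV)
    w=(d>0)&(hsv[...,1]<50)&(abs(L[...,2]-.046)<.012)
    for nm,(x0,x1,y0,y1) in dict(frontL=(-.07,-.066,.02,.07),frontR=(-.07,-.066,-.025,.0),backL=(.066,.070,.02,.07),backR=(.066,.07,-.07,-.02),left=(-.05,-.02,.076,.079),right=(-.05,-.02,-.08,-.077)).items():
        m=w&(L[...,0]>x0)&(L[...,0]<x1)&(L[...,1]>y0)&(L[...,1]<y1)
        if m.sum()>3: print(n,nm,m.sum(),'z',np.round(np.percentile(L[m][:,2],[20,50,80]),4))
    for l in('tray','tray_notch'): print(n,l,[(c,np.round((p-WELL)@frames(),4)) for p,c in find(l,n,T)])
E
python3 seat.py s1
```

```text
wrist frontL 1041 z [0.0461 0.0466 0.0472]
wrist frontR 512 z [0.0462 0.0468 0.0473]
wrist left 301 z [0.046  0.0465 0.047 ]
wrist right 541 z [0.0463 0.0469 0.0473]
wrist tray [(0.78, array([-0.0013, -0.0028, -0.0007]))]
wrist tray_notch [(0.59, array([-0.0707, -0.0408,  0.0491]))]
scene frontL 12 z [0.0429 0.0446 0.0452]
scene frontR 5 z [0.043  0.0435 0.0441]
scene left 4 z [0.0434 0.0447 0.0459]
scene right 6 z [0.0438 0.045  0.0465]
scene tray [(0.87, array([-0.0011, -0.0019, -0.006 ])), (0.17, array([-0.1957, -0.1553,  0.0438]))]
scene tray_notch [(0.57, array([-0.0729, -0.044 ,  0.0451])), (0.57, array([-0.0003, -0.0016,  0.0306]))]
side frontL 14 z [0.0438 0.0447 0.0459]
side frontR 6 z [0.0446 0.0459 0.047 ]
side backL 6 z [0.0436 0.0439 0.0448]
side backR 9 z [0.043  0.0449 0.045 ]
side left 6 z [0.0446 0.0452 0.0457]
side tray [(0.83, array([-0.0006,  0.0013,  0.0012])), (0.16, array([-0.0308,  0.0046, -0.0482]))]
side tray_notch [(0.6, array([-0.068 , -0.0403,  0.044 ]))]
```

Emit:
move_arm([
  {"translation": [0,0,-0.1],"rot": [0,0,0],"hand": 0.7},
  {"translation": [0,0,-0.1],"rot": [0,0,0],"hand": 0.6},
  {"translation": [0,0,-0.1],"rot": [0,0,0],"hand": 0.5},
  {"translation": [0,0,-0.1],"rot": [0,0,0],"hand": 0.4},
  {"translation": [0,0,-0.1],"rot": [0,0,0],"hand": 0.35},
  {"translation": [0,0,-0.1],"rot": [0,0,0],"hand": 0.35},
])

```text
t: 25.18
eef_pos: [0.542, 0.1723, 0.0761]
ee_rot: [-3.141, 0.288, -2.828]
force: [-0.1, 0.9, -0.6]
width: 0.0534
gripper_force: 0.0
```

Emit:
move_arm([
  {"translation": [0.2,0,-1],"rot": [0,0,0],"hand": 0.35},
  {"translation": [0.5,0,-2.5],"rot": [0,0,0],"hand": 0.35},
  {"translation": [0.9,0,-4.5],"rot": [0,0,0],"hand": 0.35},
  {"translation": [1.4,0,-6.5],"rot": [0,0,0],"hand": 0.35},
  {"translation": [2.2,0,-9],"rot": [0,0,0],"hand": 0.35},
  {"translation": [3.5,0,-11.5],"rot": [0,0,0],"hand": 0.35},
  {"translation": [5,0,-13.5],"rot": [0,0,0],"hand": 0.35},
  {"translation": [6.5,0,-15],"rot": [0,0,0],"hand": 0.35},
])

```text
t: 25.85
eef_pos: [0.4417, 0.1399, 0.2031]
ee_rot: [3.141, 0.29, -2.828]
force: [-0.5, 0.2, 0.6]
width: 0.057
gripper_force: 0.0
```

```bash
python3 th.py; python3 seat.py s2; python3 - <<'E'
from h import *
im=cv2.imread('pics/s2wrist.png');im2=cv2.imread('pics/s2side.png')[180:330,190:390]
im2=cv2.resize(im2,(400,300));im=cv2.resize(im,(400,300));cv2.imwrite('pics/fin.png',np.hstack([im,im2]))
for n in('scene','side'):
    T,_,_=snap(n)
    for l in('spice_1','salt_shaker','teaspoon','garlic','lid_pull'): print(n,l,find(l,n,T)[:1])
E
```

```text
t 25.85 q [ 0.85 -0.15 -0.79  0.23 -0.69 -2.27] p [0.4417 0.1399 0.2031] rpy [ 3.141  0.29  -2.828] F [-0.5  0.2  0.6] w 0.057 gf 0.0
grasp in well [-0.03342022 -0.00050313  0.19123023]
r 0.18176348951922341 th 0.8643813502631653 F well [-0.09405418  0.37607297  0.69590503]
wrist frontL 271 z [0.046  0.0467 0.0475]
wrist frontR 141 z [0.0458 0.0467 0.0473]
wrist backL 148 z [0.0462 0.0467 0.0471]
wrist backR 185 z [0.0462 0.0468 0.0473]
wrist left 81 z [0.0461 0.0466 0.0472]
wrist right 115 z [0.0464 0.0469 0.0476]
wrist tray [(0.93, array([-0.002 , -0.0043, -0.0014]))]
wrist tray_notch [(0.92, array([-0.0695, -0.0465,  0.0469]))]
scene frontL 8 z [0.0417 0.0437 0.0447]
scene frontR 5 z [0.0417 0.0422 0.0427]
scene backR 7 z [0.0419 0.0432 0.0437]
scene left 4 z [0.0439 0.0443 0.0452]
scene right 7 z [0.0441 0.046  0.0461]
scene tray [(0.66, array([-0.0018, -0.0004, -0.0023]))]
scene tray_notch [(0.76, array([-0.0725, -0.0386,  0.0438])), (0.16, array([-0.1973, -0.1575,  0.0405]))]
side frontL 15 z [0.0444 0.0454 0.0464]
side frontR 6 z [0.0446 0.0454 0.0459]
side backL 7 z [0.0425 0.0428 0.0431]
side backR 11 z [0.041  0.0415 0.0441]
side left 6 z [0.0442 0.0457 0.0459]
side tray [(0.64, array([-0.0027,  0.0005, -0.0005]))]
side tray_notch [(0.98, array([-0.0656, -0.0399,  0.047 ]))]
scene spice_1 [(array([ 0.3979,  0.3861, -0.0029]), 0.69)]
scene salt_shaker [(array([ 0.4072,  0.4575, -0.0016]), 0.54)]
scene teaspoon [(array([ 0.4181, -0.0314, -0.001 ]), 0.47)]
scene garlic [(array([ 4.009e-01, -1.602e-01,  4.000e-04]), 0.67)]
scene lid_pull [(array([0.5335, 0.1729, 0.3234]), 0.94)]
side spice_1 [(array([ 0.4   ,  0.3866, -0.003 ]), 0.7)]
side salt_shaker [(array([ 0.4116,  0.4602, -0.0021]), 0.8)]
side teaspoon [(array([ 4.183e-01, -2.660e-02, -3.000e-04]), 0.6)]
side garlic [(array([ 0.4055, -0.1634, -0.0016]), 0.59)]
side lid_pull [(array([0.5361, 0.1735, 0.3211]), 0.72)]
```

View pics/fin.png

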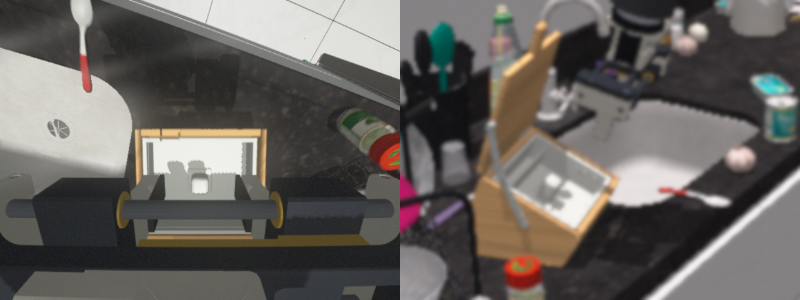

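The picture shows the tray seated level, with its notch at the front wall (near pixel (170,133) on the left). The lid is standing on its locked stay, and the gripper is clear of everything.

```bash
python3 -c "
from station import arm
print(arm.job_done())"
```

```text
the job is handed in; nothing more can be done
None
```

The job is handed in at about 26 s: the lid stands open on its locked stay, the tray is turned half round and fully home with its notch at the front notch, and none of the neighbouring things I rechecked (spice jar, salt shaker, teaspoon, garlic) has moved.

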